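# Put the plating things away in their holders

### The job

The plating is done: sort the five things left on the bench back into the holders where they belong, setting each down without dropping it or tipping it over. Both petri dishes go flat, one on the other, between the rods of the dish rack; the tall brown bottle stands in the wide pocket of the bottle carrier and the short vial in the narrow one, and the yellow pen lies in a pair of notches of the pen rest. The white pot among them is still needed: leave it standing where it is.

Things in the scene. Friction and masses are not known exactly. Their poses are not given: they have to be found in the camera images.
- dish_a: one of two identical-sized shut petri dishes lying flat on the bench, clear plastic with a pale pink filling: 60 mm across the lid, 15 mm tall. Origin at the centre of its underside, z up. Round, so its yaw means nothing.
- dish_b: the other petri dish lying flat on the bench, clear plastic with a pale cream filling: also 60 mm across and 15 mm tall. Origin at the centre of its underside, z up.
- tall_bottle: tall brown glass bottle with a narrow neck and a black cap, standing upright: body 52 mm across, straight up to 77 mm, then tapering to the neck, cap 28 mm across, 125 mm tall in all, about 0.2 kg. Origin at the centre of its underside, z up.
- short_vial: short clear screw-top vial standing upright: 38 mm across with its cap, 66 mm tall, about 50 g. Origin at the centre of its underside, z up.
- pen: flat yellow highlighter pen lying on the bench: 133 mm long (its own y axis), 21 mm wide (x), 16 mm thick, 14 g. Origin at the middle of its underside, z up.
- bottle_carrier: white two-plate bottle carrier, fixed to the bench: 90 mm (its x) by 172 mm (its y), top 26 mm above the bench. Its upper plate has two round pockets on the line x = 0: a wide one, 64 mm across, centred at y = +41 mm, and a narrow one, 48 mm across, centred at y = -45 mm. The pockets are open down to a 4 mm thick bottom plate, on which a bottle stands. Origin at the centre of its underside, z up.
- dish_rack: petri dish rack, fixed to the bench: round grey foot 104 mm across and 6 mm thick, with four upright steel rods of 6 mm at x = +-29 mm, y = +-29 mm in its own frame, reaching 59 mm above the bench. Dishes lie one on another between the rods with 8 mm of play towards each rod (13 mm straight towards the gap between two rods); the fingers pass between the rods when they close along the rack's own x or y axis. Origin at the centre of the underside of the foot, z up.
- pen_rest: white pen rest, fixed to the bench: base plate 94 mm (its x) by 100 mm (its y), 4 mm thick, with two upright cheeks, 8 mm thick, across it at y = +-42 mm, 34 mm tall. Each cheek has two notches 36 mm wide, centred at x = -22 mm and x = +22 mm, whose floors are 18 mm above the bench and lined with black rubber; a pen lies along y through a pair of facing notches (either pair), and between the cheeks there is free room for fingers. Origin at the centre of its underside, z up.
- white_pot: bystander standing among them: white screw pot with straight sides, 54 mm across, 74 mm tall. Origin at the centre of its underside. It stays where it is.
Mind the look-alikes: they are no part of the job. What is shaped like the short_vial but blue is not meant.

How it is judged:
By the outcome, as a careful person would: the job done as asked, in the order asked, and still so for the second after the job is handed in, with the robot touching nothing.
It also fails if it takes over 128 s, if anything falls off the work surface, if the arm or the gripper's body presses on something with over 40 N, if the wrist force passes 120 N, or if a joint passes its speed limit or range.

### The arm

A 7-joint arm with a two-finger parallel gripper is mounted at the origin on a cart in front of the work surface, level with it; the furniture and walls round the work are solid. World frame = base frame: x ahead of the robot, y to its left, z up, the work surface at z = 0. Lengths are in mm, angles in degrees, forces in N, time in s.
With the tool pointing down it reaches from about 425 to 875 mm from the base axis. Payload 4.7 kg.
Tool frame: the origin (TCP) lies at the very end of the fingers, on their centre line; the grasp point (between the pads) lies 19 mm behind it; z points along the fingers, y is the line along which they close (so a half turn about z gives the same grasp; the last joint's range is limited). The gripper opens to 85 mm and grips with 20 to 120 N. Pads are 22 mm wide; open, the fingers measure 114 mm over their backs; the gripper's body (76 mm by 85 mm) begins 54 mm behind the grasp point. The pads swing forward as they close: fully open they stand 13 mm farther back than shut.
Start: joints at [64.922, 18.392, -4.016, 83.108, 1.295, 78.541, -3.26], TCP at [283.765, -584.812, 206.549] pointing down, gripper open.
Joint ranges: [-163.93, 163.93], [-17.29, 119.83], [-79.2, 71.16], [3.27, 140.29], [-89.18, 269.18], [5.43, 117.66], [-154.24, 154.24]. Speed limits (degrees/s): [147.25, 147.25, 180, 180, 180, 180, 180].

### API

Orientations are given as [roll, pitch, yaw] about the fixed x, y, z axes, in that order (R = Rz(yaw) Ry(pitch) Rx(roll)).
In Python, from station import sense, snapshot, calibration, r gives the robot as it stands.
- The arm moves only by the shell command python3 -m crank 'ROWS' [FORCE]. ROWS is JSON, a list of rows, each an object with "jaw": the opening, from 0 (shut) to 1 (fully open); "offset": the shift along the tool's x, y, z in cm, a list of three; "roll": the turn about the tool's z in degrees. A call has 1 to 12 rows; each row shifts and turns the commanded pose from where the row before left it, along the tool's axes as they then stand; what a row does not reach is not made up. A row lasts 1/10 s, in which the tool goes at most 50 mm and 8.59 degrees, less where a joint would pass 70% of its speed; a pose out of reach is approached as far as the arm can. A call is refused whole if a number of a shift passes 5 or a number of a turn 8.59, either way. A call with a gripper value outside its range is refused whole. The fingers move at their own pace and stop on an object; FORCE is the grip in N (left out, the last holds). Time passes only in rows, so rows that do not move let the fingers close. It gives the time, the measured TCP pose, the force, the opening and the grip force at its end, in the units of the state.
- sense(): the state, without advancing time (a new reading comes with each control period).
- snapshot(name): name is "scene" or "top" or "wrist"; returns the picture (384x512x3 uint8, red, green, blue); there is no depth.
- calibration(name): a dict with "fov_y" (degrees; the focal length in pixels is half the picture's height over the tangent of half this angle, whatever the lens; pixels are square), "cx", "cy" (the principal point, pixels), "world_to_cam" (4x4, takes a point from world to camera coordinates); the wrist camera has in their place "hand_eye" (4x4, takes a point from camera to tool coordinates, whose origin is the TCP and whose axes are the flange's). Camera axes: x right, y down, z forward; pixel columns grow to the right and rows downward; lengths in mm; the calibration is good to about 2 mm. The wrist camera is an equidistant fisheye: a pixel r from the principal point sees the ray r / f radians off the axis. A picture is of the moment at which its call begins: read the wrist's pose just before it. calibration takes no time and is no camera call.
- r.finish_job(): hands the job in; it is judged then, once.
The state is a dict: "time_s": time; "qpos": joint angles; "qvel": joint speeds; "joint_efforts": joint torques, N m; "ee_pos": TCP position; "tool_rot": TCP orientation; "contact_force": force on the tool from outside, world axes, zero at the start; "ft_torque": the same for the moment, N m; "finger_gap": finger opening in mm; "grip_force": force on a finger pad.
Only numpy, scipy, OpenCV 4.12 (cv2) and the standard library are available. Lean on these libraries where they do the work, as an engineer would, in place of code of your own. Each camera call takes 0.05 s, during which the arm holds its last target. There are 200 camera calls.

## Working session

There is one attempt and no reset: what is moved stays moved. The work goes in short steps, Python scripts to look and compute and a shell command to move; the robot and the scene stay as the last step left them, time stands still between calls to the robot, and variables do not carry over. Pictures are saved under pics/ and viewed, at most 14 in all, crops included, and the job is handed in when it is done.

```bash
ls; mkdir -p pics; python3 - <<'E'
from station import sense,snapshot,calibration
import cv2,numpy as np
s=sense();print({k:s[k] for k in('time_s','ee_pos','tool_rot','finger_gap')})
for n in("scene","top"):
    c=calibration(n);print(n,c)
    im=snapshot(n);cv2.imwrite(f'pics/{n}0.png',im[:,:,::-1])
print(calibration("wrist"))
E
```

```text
pics
{'time_s': 0.0, 'ee_pos': array([ 283.46376179, -584.2925856 ,  205.442985  ]), 'tool_rot': array([-1.79893020e+02,  5.46360154e-03,  2.58857162e+01]), 'finger_gap': 85.62291435745303}
scene {'fov_y': 56.99159179495871, 'cx': 256.84709878756814, 'cy': 200.26693463059982, 'world_to_cam': array([[-7.13434159e-01, -7.00515820e-01,  1.70084166e-02,
         3.09438367e+02],
       [-5.03438681e-01,  4.95537211e-01, -7.07808143e-01,
         3.00408625e+02],
       [ 4.87402499e-01, -5.13537202e-01, -7.06199934e-01,
         6.25371654e+02],
       [ 0.00000000e+00,  0.00000000e+00,  0.00000000e+00,
         1.00000000e+00]])}
top {'fov_y': 47.05220277189257, 'cx': 254.8320008275526, 'cy': 181.42241785716223, 'world_to_cam': array([[-1.01157308e-01, -9.94846412e-01, -6.91483319e-03,
         8.76081446e+00],
       [-9.72660090e-01,  1.00357046e-01, -2.09429731e-01,
         4.85515356e+02],
       [ 2.09044368e-01, -1.44595654e-02, -9.77799250e-01,
         1.00761043e+03],
       [ 0.00000000e+00,  0.00000000e+00,  0.00000000e+00,
         1.00000000e+00]])}
{'fov_y': 65.70646984690485, 'cx': 260.15085591839767, 'cy': 188.09449876586163, 'hand_eye': array([[-1.76354832e-04, -9.46085412e-01, -3.23917215e-01,
         8.34221049e+01],
       [ 9.99999925e-01, -2.78852909e-04,  2.70019148e-04,
        -1.08436633e+00],
       [-3.45786434e-04, -3.23917143e-01,  9.46085390e-01,
        -1.66329005e+02],
       [ 0.00000000e+00,  0.00000000e+00,  0.00000000e+00,
         1.00000000e+00]])}
```

View pics/top0.png

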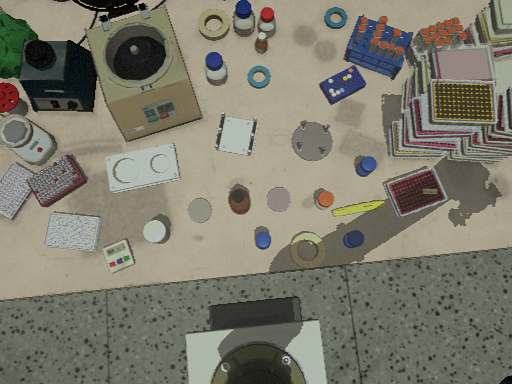

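View pics/scene0.png

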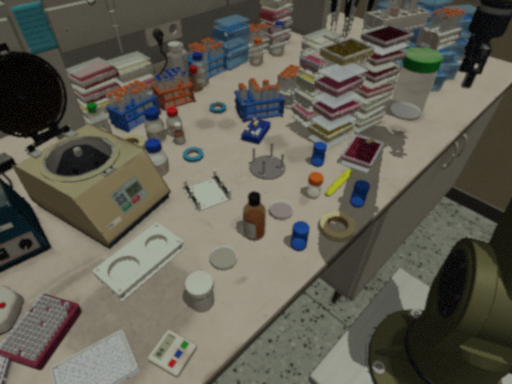

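The top view shows the following (col,row):
- **To move:** dishes at (200,210) and (279,199), bottle (240,200), orange-capped vial (326,199), pen (358,208).
- **Leave in place:** pot at (155,231), blue look-alikes at (367,166), (263,240) and (353,240).
- **Holders:** carrier at (143,168), pen rest (237,135), dish rack (312,141).

The scene view agrees with this.

```bash
cat > h.py <<'E'
from station import sense,snapshot,calibration,r
import cv2,numpy as np
from scipy.spatial.transform import Rotation as R
def ray(name,u,v,s=None):
    c=calibration(name);f=192/np.tan(np.radians(c['fov_y']/2))
    x,y=(u-c['cx']),(v-c['cy'])
    if name=='wrist':
        rr=np.hypot(x,y);t=rr/f;d=np.array([np.sin(t)*x/rr,np.sin(t)*y/rr,np.cos(t)])
        H=c['hand_eye'];Rt=R.from_euler('xyz',s['tool_rot'],degrees=True).as_matrix()
        return Rt@H[:3,3]+s['ee_pos'],Rt@H[:3,:3]@d
    M=c['world_to_cam'];A=M[:3,:3].T
    return -A@M[:3,3],A@np.array([x/f,y/f,1])
def onz(name,u,v,z,s=None):
    o,d=ray(name,u,v,s);return (o+d*(z-o[2])/d[2])[:2]
def wrist(tag):
    s=sense();im=snapshot('wrist');cv2.imwrite(f'pics/{tag}.png',im[:,:,::-1]);return s,im
def delta(x,y,z,yaw=None):
    "shift in tool axes, cm, from measured pose"
    s=sense();Rt=R.from_euler('xyz',s['tool_rot'],degrees=True).as_matrix()
    return np.round(Rt.T@(np.array([x,y,z])-s['ee_pos'])/10,2)
E
python3 - <<'E'
from h import *
im=cv2.imread('pics/top0.png')
cv2.imwrite('pics/topc.png',cv2.resize(im[110:260,95:395],(800,400),interpolation=cv2.INTER_CUBIC))
hsv=cv2.cvtColor(im,cv2.COLOR_BGR2HSV)
def blob(lo,hi,x0,x1,y0,y1):
    m=cv2.inRange(hsv,lo,hi);k=np.zeros_like(m);k[y0:y1,x0:x1]=m[y0:y1,x0:x1]
    c=max(cv2.findContours(k,0,2)[0],key=cv2.contourArea);return cv2.minAreaRect(c)
p=blob((22,120,120),(35,255,255),320,395,190,225);b=cv2.boxPoints(p);print('pen',p,onz('top',*p[0],12));
e=[onz('top',*q,8) for q in b];print(np.round(e))
p=blob((0,120,120),(18,255,255),312,340,185,212);print('vial',p,onz('top',*p[0],60))
for n,u,v,z in[('dishcream',200,210,15),('dishpink',279,199,15),('pot',154,230,74),('rack',312,141,6),('rest',237,135,4),('carrier',143,168,26),('bottlecap',240,196,125),('blueA',367,164,66),('blueB',263,239,66),('blueC',353,239,66),('pock1',126,170,26),('pock2',161,163,26)]:print(n,np.round(onz('top',u,v,z)))
E
```

```text
pen ((358.5384826660156, 207.69232177734375), (7.844644069671631, 52.55912399291992), 78.69007110595703) [ 400.47615427 -288.16611734]
[[ 404. -224.]
 [ 417. -354.]
 [ 398. -355.]
 [ 385. -225.]]
vial ((325.4500427246094, 198.3500213623047), (14.862703323364258, 14.546475410461426), 71.56504821777344) [ 424.31427592 -202.23888905]
dishcream [434. 100.]
dishpink [441. -96.]
pot [389. 202.]
rack [ 584. -197.]
rest [620.  -8.]
carrier [552. 231.]
bottlecap [439.  -4.]
blueA [ 496. -311.]
blueB [344. -46.]
blueC [ 323. -251.]
pock1 [551. 274.]
pock2 [560. 186.]
```

View pics/topc.png

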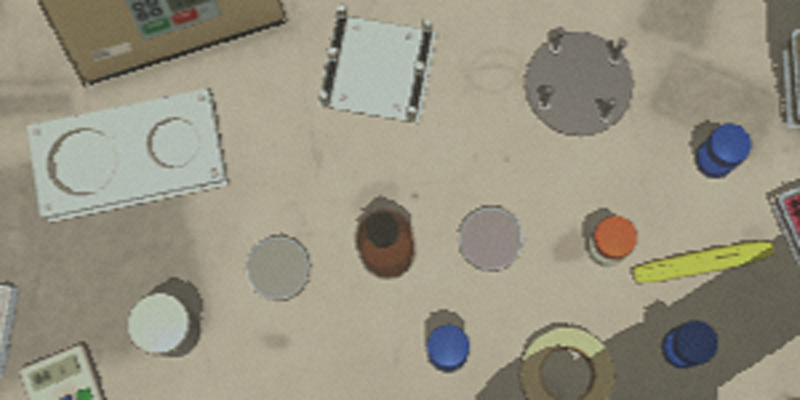

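The crop shows the carrier with its wide pocket at (83,161) and narrow pocket at (174,143). The rack foot is at (579,83) with four rods. The pen rest cheeks run along its left and right sides, about x=334 and x=424.

```bash
python3 - <<'E'
from h import *
k=800/300
P=lambda x,y,z:np.round(onz('top',95+(x+.5)/k-.5,110+(y+.5)/k-.5,z),1)
w,n=P(83,161,26),P(174,143,26);d=w-n
print('wide',w,'narrow',n,'yaw',np.degrees(np.arctan2(d[1],d[0]))-90,np.hypot(*d))
print('corners',[P(*q,26) for q in[(28,127),(207,90),(226,182)]])
print('foot',P(579,83,6)); rods=[P(*q,59) for q in[(556,33),(618,43),(607,103),(544,92)]];print(rods,np.mean(rods,0))
print('rest',[P(*q,34) for q in[(343,12),(431,23),(418,118),(325,104)]],[P(*q,4) for q in[(345,20),(428,29),(415,118),(333,103)]])
for a in[('cream',278,267,15),('pink',490,238,15),('cap',381,229,125),('vial',615,237,66),('pot',159,323,74),('bottlebot',388,262,0)]:print(a[0],P(*a[1:]))
# scene cross-check
for a in[('cream',222.5,258,15),('pink',280,211,15),('cap',254.5,198,125),('vial',315.5,178,66),('rackfoot',267,167,6)]:print('sc',a[0],np.round(onz('scene',*a[1:]),1))
E
```

```text
wide [550.8 274.1] narrow [559.3 188.9] yaw 5.69727628021171 85.62295253026494
corners [array([588.9, 324.1]), array([607.6, 155. ]), array([517.2, 143. ])]
foot [ 584.2 -197. ]
[array([ 618.2, -173.7]), array([ 602.7, -229. ]), array([ 547. , -211.4]), array([ 563.3, -155.8])] [ 582.8   -192.475]
rest [array([668.5,  20.6]), array([649. , -61.2]), array([557.7, -39.7]), array([580.1,  45.1])] [array([671.7,  20.7]), array([654.2, -58.7]), array([566.4, -37.2]), array([589.3,  39.4])]
cream [434.9 102.4]
pink [441.8 -94.7]
cap [440.2   1.6]
vial [ 422.9 -200.8]
pot [387.3 201.1]
bottlebot [431.5   1.6]
sc cream [432.6 108.3]
sc pink [438.4 -86. ]
sc cap [437.1   6.7]
sc vial [ 421.9 -195.8]
sc rackfoot [ 584.6 -194.7]
```

```bash
python3 - <<'E'
from h import *
print('jar',onz('scene',405,112,0),'jarR',onz('scene',420,105,0),'stack',onz('scene',330,135,0),onz('scene',385,128,0),onz('top',390,155,0))
print(delta(440,-92,200))
E
```

```text
jar [ 457.51230147 -767.06735955] jarR [ 442.89511687 -851.12617881] stack [ 558.13878051 -461.6701542 ] [ 454.86312983 -625.93085149] [ 528.02645968 -391.05371489]
[ 35.57 -37.45   0.62]
```

```bash
python3 -m crank '[{"jaw":1,"offset":[2,-4,0],"roll":0},{"jaw":1,"offset":[2,-4,0],"roll":0},{"jaw":1,"offset":[2,-4,0],"roll":0},{"jaw":1,"offset":[3,-3.5,0],"roll":0},{"jaw":1,"offset":[3,-3.5,0],"roll":0},{"jaw":1,"offset":[3.5,-3.5,0],"roll":0},{"jaw":1,"offset":[3.5,-3,0],"roll":0},{"jaw":1,"offset":[3.5,-3,0],"roll":0},{"jaw":1,"offset":[3.5,-3,0],"roll":0},{"jaw":1,"offset":[3.5,-3,0],"roll":0},{"jaw":1,"offset":[3.5,-3,0],"roll":0},{"jaw":1,"offset":[2.5,0,0.6],"roll":0}]' 40; python3 -m crank '[{"jaw":1,"offset":[0,0,0],"roll":8.3},{"jaw":1,"offset":[0,0,0],"roll":8.3},{"jaw":1,"offset":[0,0,0],"roll":8.3},{"jaw":1,"offset":[0,0,0],"roll":8.3},{"jaw":1,"offset":[0,0,0],"roll":8.4},{"jaw":1,"offset":[0,0,0],"roll":0},{"jaw":1,"offset":[0,0,0],"roll":0}]'
python3 - <<'E'
from h import *
s,im=wrist('w1');print(s['ee_pos'],s['tool_rot'],s['contact_force'])
E
```

```text
time_s: 1.3
ee_pos: [440.4, -87.4, 201.4]
tool_rot: [179.9, -0.1, 26.2]
contact_force: [-0.1, 0.0, -0.0]
finger_gap: 85.8
grip_force: 0.0
time_s: 2.0
ee_pos: [439.2, -92.4, 200.3]
tool_rot: [180.0, 0.0, -15.5]
contact_force: [0.4, -0.2, 0.0]
finger_gap: 85.2
grip_force: 0.0
[439.18659309 -92.44896965 200.27013656] [ 1.79991998e+02  2.46214039e-02 -1.55199175e+01] [ 0.36378484 -0.15970096  0.03429354]
```

View pics/w1.png

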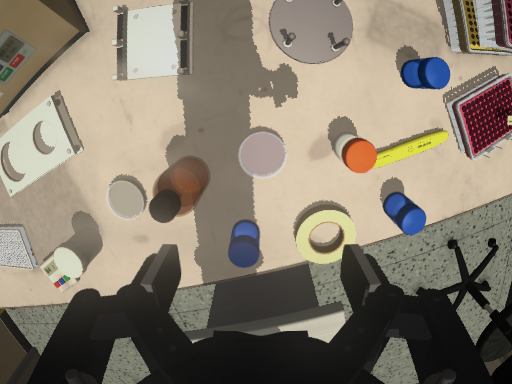

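The wrist view shows the pink dish at (263,154), the cream dish at (126,198) and the vial cap at (359,155). The pen runs from (376,161) to (447,136), the rack foot is at (311,22), and the rest and carrier are at the upper left.

```bash
python3 - <<'E'
from h import *
s=dict(ee_pos=np.array([439.19,-92.45,200.27]),tool_rot=np.array([179.992,.025,-15.52]))
W=lambda u,v,z:np.round(onz('wrist',u,v,z,s),1)
im=cv2.imread('pics/w1.png')
g=cv2.GaussianBlur(cv2.cvtColor(im,6),(3,3),0)
for x0,x1,y0,y1,a,b in[(225,300,115,195,18,30),(95,160,165,230,14,24)]:
    c=cv2.HoughCircles(cv2.resize(g[y0:y1,x0:x1],None,fx=4,fy=4),cv2.HOUGH_GRADIENT,1,500,param1=100,param2=15,minRadius=a*4,maxRadius=b*4)[0,0]/4
    print('dish',c[:2]+[x0,y0],c[2],W(c[0]+x0,c[1]+y0,15))
for n,u,v,z in[('vialcap',360,155,66),('foot',311,22,6),('rod',286,47,59),('rod',339,50,59),('potlid',67,262,74),('cap',165,206,125),('penmid',411,149,12),('narrow',47,136,26),('wide',16,163,26),('pend',378,161,8),('pend',446,136,8)]:print(n,W(u,v,z))
print('rest base',[W(*q,4) for q in [(127,7),(183,5),(181,72),(125,78)]])
E
```

```text
Traceback (most recent call last):
TypeError: 'NoneType' object is not subscriptable
```

```bash
python3 - <<'E'
from h import *
s=dict(ee_pos=np.array([439.19,-92.45,200.27]),tool_rot=np.array([179.992,.025,-15.52]))
W=lambda u,v,z:np.round(onz('wrist',u,v,z,s),1)
for n,u,v,z in[('pink',262.5,154.5,15),('cream',126,198,15),('vialcap',360,155,66),('foot',311,22,6),('rod',286,47,59),('rod',339,50,59),('potlid',67,262,74),('cap',165,206,125),('penmid',411,149,12),('narrow',47,136,26),('wide',16,163,26),('pend',378,161,8),('pend',446,136,8)]:print(n,W(u,v,z))
print('rest base',[W(*q,4) for q in [(127,7),(183,5),(181,72),(125,78)]])
E
```

```text
pink [443.7 -95.9]
cream [438.2  97.8]
vialcap [ 427.4 -199.6]
foot [ 585.6 -195.4]
rod [ 555.6 -151.2]
rod [ 540.7 -204.2]
potlid [389.8 200.7]
cap [446.   -3.8]
penmid [ 401.3 -288.6]
narrow [559.7 182.1]
wide [546.  266.6]
pend [ 395.6 -239.5]
pend [ 405.4 -351. ]
rest base [array([680.2,  17.6]), array([651.9, -53.3]), array([569.3, -27.8]), array([588.8,  45.8])]
```

```bash
python3 -m crank '[{"jaw":1,"offset":[0.45,0.2,4],"roll":0},{"jaw":1,"offset":[0,0,4],"roll":0},{"jaw":1,"offset":[0,0,4],"roll":0},{"jaw":1,"offset":[0,0,4],"roll":0},{"jaw":1,"offset":[0,0,2.2],"roll":0},{"jaw":1,"offset":[0,0,1],"roll":0},{"jaw":1,"offset":[0,0,0.5],"roll":0},{"jaw":1,"offset":[0,0,0.3],"roll":0},{"jaw":1,"offset":[0,0,0],"roll":0}]' 30; python3 -m crank '[{"jaw":0.6,"offset":[0,0,0],"roll":0},{"jaw":0.6,"offset":[0,0,0],"roll":0},{"jaw":0.5,"offset":[0,0,0],"roll":0},{"jaw":0.5,"offset":[0,0,0],"roll":0},{"jaw":0.4,"offset":[0,0,0],"roll":0},{"jaw":0.4,"offset":[0,0,0],"roll":0}]'
```

```text
time_s: 2.95
ee_pos: [444.1, -95.9, 1.3]
tool_rot: [180.0, -0.1, -15.7]
contact_force: [-0.1, 0.5, -0.2]
finger_gap: 85.0
grip_force: 0.0
time_s: 3.55
ee_pos: [443.2, -95.6, 0.5]
tool_rot: [180.0, -0.0, -15.7]
contact_force: [0.0, 0.1, -0.5]
finger_gap: 34.1
grip_force: 0.0
```

```bash
python3 - <<'E'
from h import *
wrist('w2')
im=snapshot('scene');cv2.imwrite('pics/s2.png',cv2.resize(im[130:280,180:380,::-1],(800,600)))
print(sense()['ee_pos'])
E
```

```text
[443.15920515 -95.57047969   0.46811037]
```

View pics/w2.png

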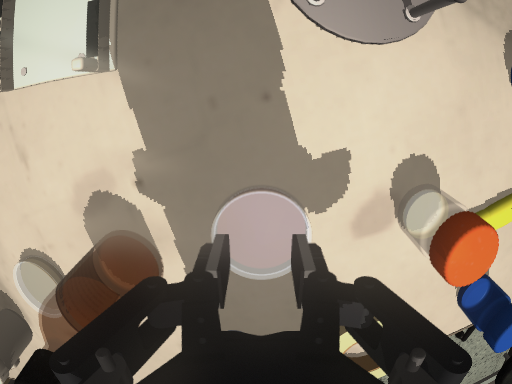

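View pics/s2.png

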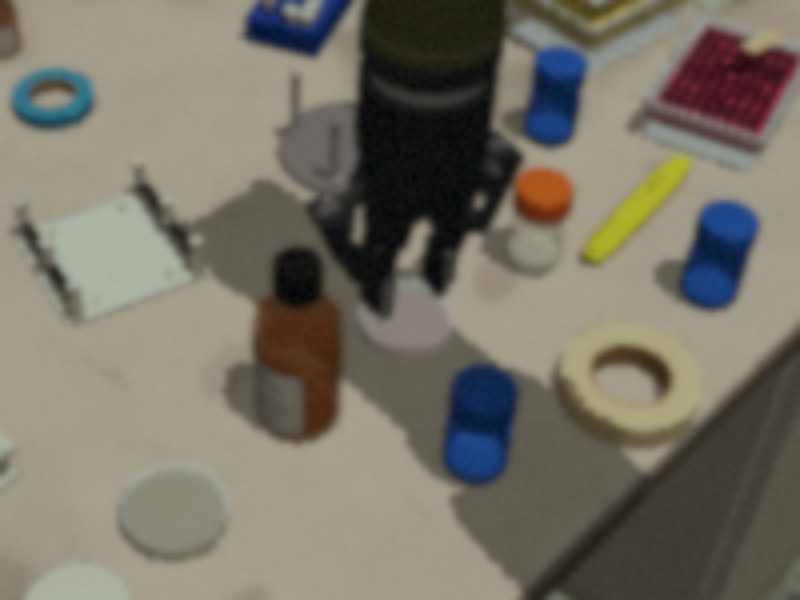

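The wrist view shows the pink dish centred at (262,233), with the fingertips hovering over it at (222,237) and (300,235). They closed above the lid and the dish was not moved. I'll work out the true tip height.

```bash
python3 - <<'E'
from h import *
s=sense();Rt=R.from_euler('xyz',s['tool_rot'],degrees=True).as_matrix()
for u,v in[(229,236),(292,236),(216,236),(311,236),(222,305),(300,305)]:
    o,d=ray('wrist',u,v,s);o=Rt.T@(o-s['ee_pos']);d=Rt.T@d
    for x in(0,11): print((u,v),'at toolx',x,np.round(o+d*(x-o[0])/d[0],1))
print('dish',onz('wrist',262,233,15,s),onz('wrist',211,233,15,s),onz('wrist',311,233,15,s),onz('wrist',262,190,15,s))
E
```

```text
(229, 236) at toolx 0 [ -0.  -19.1 -11.7]
(229, 236) at toolx 11 [ 11.  -16.6 -32.3]
(292, 236) at toolx 0 [  0.   18.1 -11.7]
(292, 236) at toolx 11 [ 11.   15.6 -32.3]
(216, 236) at toolx 0 [  0.  -26.8 -11.9]
(216, 236) at toolx 11 [ 11.  -23.3 -32.5]
(311, 236) at toolx 0 [  0.   29.4 -12.1]
(311, 236) at toolx 11 [ 11.   25.4 -32.6]
(222, 305) at toolx 0 [  0.  -16.4 -72.9]
(222, 305) at toolx 11 [ 11.  -14.3 -85.3]
(300, 305) at toolx 0 [  0.   15.7 -73. ]
(300, 305) at toolx 11 [ 11.   13.5 -85.4]
dish [446.50035847 -96.89356891] [454.24498571 -68.39206935] [ 438.52575231 -124.16945047] [ 471.67851992 -103.91740752]
```

```bash
python3 - <<'E'
from h import *
c=calibration('scene');f=192/np.tan(np.radians(c['fov_y']/2));M=c['world_to_cam']
s=sense();Rt=R.from_euler('xyz',s['tool_rot'],degrees=True).as_matrix()
for y in(-20,20):
  for z in(0,-10,-20,-30):
    p=Rt@np.array([0,y,z])+s['ee_pos'];q=M[:3,:3]@p+M[:3,3];u=c['cx']+f*q[0]/q[2];v=c['cy']+f*q[1]/q[2]
    print(y,z,'crop',round((u-180)*4),round((v-130)*4))
print(s['contact_force'],s['finger_gap'],s['grip_force'])
im=cv2.cvtColor(cv2.imread('pics/w2.png'),6);print(im[200:250:4,222],im[200:250:4,300])
E
```

```text
-20 0 crop 376 339
-20 -10 crop 377 328
-20 -20 crop 378 317
-20 -30 crop 379 306
20 0 crop 430 317
20 -10 crop 431 306
20 -20 crop 432 295
20 -30 crop 433 284
[-0.17400904 -0.51051553  0.17621645] 34.07420812108682 0.0
[124 114 161 180 167 166 166 166 165  91  91  78  68] [125 117 173 186 170 171 170 170 170  86  86  85  85]
```

```bash
python3 -m crank '[{"jaw":0.9,"offset":[0.2,0.0,-0.3],"roll":0},{"jaw":0.9,"offset":[0,0,0],"roll":0},{"jaw":0.9,"offset":[0,0,0],"roll":0},{"jaw":0.9,"offset":[0,0,0],"roll":0},{"jaw":0.9,"offset":[0,0,0],"roll":0},{"jaw":0.9,"offset":[0,0,0.5],"roll":0},{"jaw":0.9,"offset":[0,0,0.5],"roll":0},{"jaw":0.9,"offset":[0,0,0],"roll":0}]' 30; python3 -m crank '[{"jaw":0.9,"offset":[0,0,0.4],"roll":0},{"jaw":0.9,"offset":[0,0,0.4],"roll":0},{"jaw":0.9,"offset":[0,0,0],"roll":0}]'
python3 - <<'E'
from h import *
s,im=wrist('w3');cv2.imwrite('pics/w3c.png',cv2.resize(im[150:330,130:400,::-1],(600,400)))
E
```

```text
time_s: 4.45
ee_pos: [444.2, -95.9, -7.5]
tool_rot: [-180.0, 0.1, -15.7]
contact_force: [-0.6, 1.2, 0.2]
finger_gap: 77.0
grip_force: 0.0
time_s: 4.75
ee_pos: [444.6, -96.0, -15.1]
tool_rot: [-180.0, 0.1, -15.7]
contact_force: [-0.2, -0.2, -0.3]
finger_gap: 77.0
grip_force: 0.0
```

View pics/w3c.png

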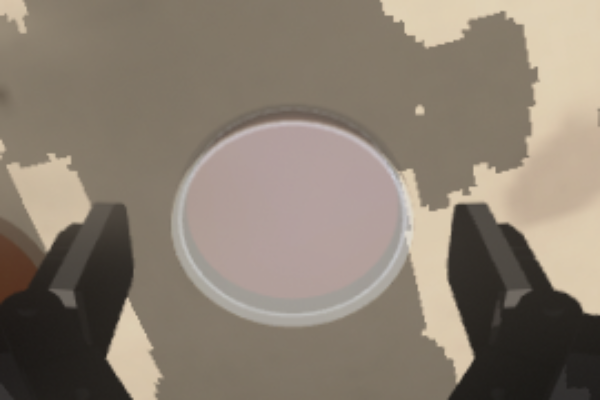

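The crop shows the dish (290,215) centred between the open fingers, which are at 129 and 450. The tips are still above lid level, so the real fingers end about 25 mm short of the nominal TCP.

```bash
python3 -m crank '[{"jaw":0.9,"offset":[0,0,0.4],"roll":0},{"jaw":0.9,"offset":[0,0,0.4],"roll":0},{"jaw":0.9,"offset":[0,0,0.2],"roll":0},{"jaw":0.9,"offset":[0,0,0],"roll":0}]' 30; python3 -m crank '[{"jaw":0.75,"offset":[0,0,0],"roll":0},{"jaw":0.7,"offset":[0,0,0],"roll":0},{"jaw":0.65,"offset":[0,0,0],"roll":0},{"jaw":0.6,"offset":[0,0,0],"roll":0},{"jaw":0.6,"offset":[0,0,0],"roll":0}]'
```

```text
time_s: 5.2
ee_pos: [444.8, -96.1, -24.9]
tool_rot: [-180.0, 0.0, -15.7]
contact_force: [0.1, -0.3, 0.1]
finger_gap: 77.1
grip_force: 0.0
time_s: 5.7
ee_pos: [445.4, -96.2, -24.0]
tool_rot: [180.0, -0.0, -15.7]
contact_force: [-2.4, 0.5, 5.7]
finger_gap: 57.9
grip_force: 32.1
```

```bash
python3 -m crank '[{"jaw":0.55,"offset":[0,0,-1],"roll":0},{"jaw":0.55,"offset":[0,0,-2],"roll":0},{"jaw":0.55,"offset":[0,0,-3],"roll":0},{"jaw":0.55,"offset":[0,0,-3],"roll":0},{"jaw":0.55,"offset":[0,0,-2.5],"roll":0},{"jaw":0.55,"offset":[2,0.7,0],"roll":0},{"jaw":0.55,"offset":[3,1.1,0],"roll":0},{"jaw":0.55,"offset":[3,1.1,0],"roll":0},{"jaw":0.55,"offset":[3,1.1,0],"roll":0},{"jaw":0.55,"offset":[3,1.1,0],"roll":0},{"jaw":0.55,"offset":[2.2,0.8,0],"roll":0},{"jaw":0.55,"offset":[0,0,0],"roll":0}]'; python3 -m crank '[{"jaw":0.55,"offset":[0,0,0],"roll":0},{"jaw":0.55,"offset":[0,0,0],"roll":0}]'
python3 - <<'E'
from h import *
s,im=wrist('w4');print(s['ee_pos'],s['tool_rot'])
E
```

```text
time_s: 6.9
ee_pos: [586.9, -199.2, 90.6]
tool_rot: [-180.0, -0.1, -15.9]
contact_force: [-0.8, -0.4, -0.3]
finger_gap: 58.0
grip_force: 32.4
time_s: 7.1
ee_pos: [584.4, -195.9, 90.6]
tool_rot: [-180.0, 0.0, -15.7]
contact_force: [1.7, 0.1, -0.6]
finger_gap: 58.3
grip_force: 32.4
[ 584.44663457 -195.87773145   90.64622621] [-1.79995152e+02  3.57336988e-02 -1.56599179e+01]
```

View pics/w4.png

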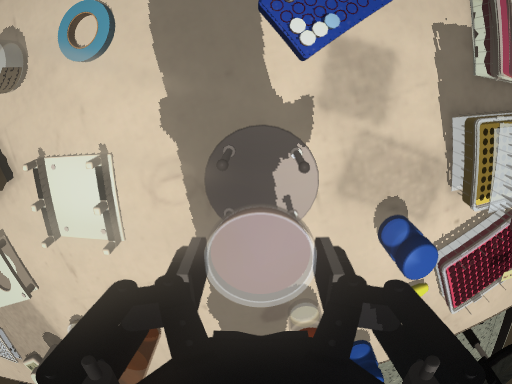

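The wrist view shows the dish held level at (260,256). The rack foot below it spans columns 205–319 with its top at row 124. The far rod tops are near (222,165) and (305,168).

```bash
python3 - <<'E'
from h import *
s=sense()
W=lambda u,v,z:np.round(onz('wrist',u,v,z,s),1)
a,b=W(205,179,6),W(319,179,6);print('foot',a,b,(a+b)/2,'top',W(262,124,6))
psi=np.radians(-15.7);print('centre from top edge',W(262,124,6)-52*np.array([np.cos(psi),np.sin(psi)]))
r1,r2=W(222,165,59),W(305,168,59);print('rods',r1,r2,np.linalg.norm(r1-r2),(r1+r2)/2-29*np.array([np.cos(psi),np.sin(psi)]),np.degrees(np.arctan2(*(r1-r2)[::-1]))-90)
print('dish',W(260,256,130),W(206,256,130),W(314,256,130))
E
```

```text
foot [ 603.1 -149.3] [ 575.6 -247.5] [ 589.35 -198.4 ] top [ 636.2 -211.4]
centre from top edge [ 586.14002919 -197.32877681]
rods [ 622.4 -178.5] [ 604.8 -233.3] 57.5569283405569 [ 585.68193935 -198.05258707] -17.805350214511762
dish [ 588.  -196.1] [ 594.9 -169.7] [ 580.1 -222.3]
```

```bash
python3 -m crank '[{"jaw":0.55,"offset":[0,0.15,2],"roll":0},{"jaw":0.55,"offset":[0,0,3],"roll":0},{"jaw":0.55,"offset":[0,0,2.5],"roll":0},{"jaw":0.55,"offset":[0,0,1.5],"roll":0},{"jaw":0.55,"offset":[0,0,1],"roll":0},{"jaw":0.55,"offset":[0,0,0.4],"roll":0},{"jaw":0.55,"offset":[0,0,0.2],"roll":0},{"jaw":0.55,"offset":[0,0,0],"roll":0},{"jaw":0.55,"offset":[0,0,0],"roll":0}]'
```

```text
time_s: 8.05
ee_pos: [585.5, -198.5, -14.5]
tool_rot: [180.0, -0.1, -15.7]
contact_force: [-0.0, 0.4, 0.4]
finger_gap: 58.3
grip_force: 32.4
```

```bash
python3 -m crank '[{"jaw":0.55,"offset":[0,0,0.15],"roll":0},{"jaw":0.55,"offset":[0,0,0.1],"roll":0},{"jaw":0.55,"offset":[0,0,0],"roll":0}]'; python3 -m crank '[{"jaw":0.7,"offset":[0,0,0],"roll":0},{"jaw":0.75,"offset":[0,0,0],"roll":0},{"jaw":0.8,"offset":[0,0,0],"roll":0},{"jaw":0.85,"offset":[0,0,0],"roll":0},{"jaw":0.85,"offset":[0,0,0],"roll":0},{"jaw":0.85,"offset":[0,0,-3],"roll":0},{"jaw":0.85,"offset":[0,0,-4],"roll":0},{"jaw":0.85,"offset":[0,0,-4],"roll":0},{"jaw":0.85,"offset":[0,0,-4],"roll":0},{"jaw":0.85,"offset":[0,0,-4],"roll":0},{"jaw":0.85,"offset":[0,0,0],"roll":0}]'
python3 - <<'E'
from h import *
s,im=wrist('w5');print(s['ee_pos'],delta(436,101,170))
E
```

```text
time_s: 8.35
ee_pos: [584.9, -198.3, -17.8]
tool_rot: [180.0, -0.0, -15.7]
contact_force: [1.5, -0.0, 0.6]
finger_gap: 57.9
grip_force: 32.4
time_s: 9.45
ee_pos: [588.5, -198.9, 178.9]
tool_rot: [179.9, -0.7, -15.7]
contact_force: [0.6, -0.1, 0.7]
finger_gap: 72.5
grip_force: 0.0
[ 588.54404283 -198.91745032  178.94922169] [-22.64 -24.76   0.39]
```

View pics/w5.png

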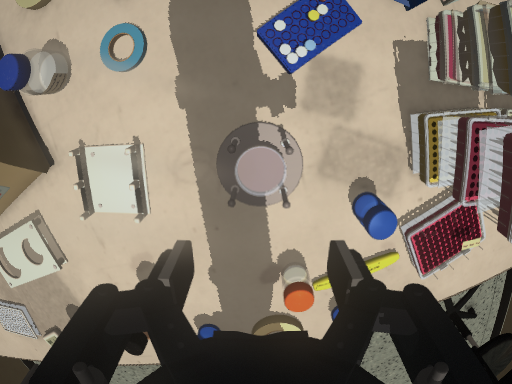

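The dish lies flat between the rods at (260,170). Next is the cream dish.

```bash
python3 -m crank '[{"jaw":0.9,"offset":[-1,-1.4,0],"roll":0},{"jaw":0.9,"offset":[-2.6,-2.8,0],"roll":0},{"jaw":0.9,"offset":[-2.6,-2.8,0],"roll":0},{"jaw":0.9,"offset":[-2.6,-2.8,0],"roll":0},{"jaw":0.9,"offset":[-2.6,-2.8,0],"roll":0},{"jaw":0.9,"offset":[-2.6,-2.8,0],"roll":0},{"jaw":0.9,"offset":[-2.6,-2.8,0],"roll":0},{"jaw":0.9,"offset":[-2.6,-2.8,0],"roll":0},{"jaw":0.9,"offset":[-2.3,-2.4,0],"roll":0},{"jaw":0.9,"offset":[-1.1,-1.4,0],"roll":0},{"jaw":0.9,"offset":[0,0,0],"roll":0},{"jaw":0.9,"offset":[0,0,0],"roll":0}]'
python3 - <<'E'
from h import *
s,im=wrist('w6');print(s['ee_pos'],s['tool_rot'])
c=cv2.HoughCircles(cv2.cvtColor(im[110:230,190:330],cv2.COLOR_RGB2GRAY).repeat(3,0).repeat(3,1),cv2.HOUGH_GRADIENT,1,300,param1=60,param2=15,minRadius=54,maxRadius=105)
print(c)
for q in c[0]: 
    u,v=q[0]/3+190,q[1]/3+110;print(u,v,q[2]/3,onz('wrist',u,v,15,s))
E
```

```text
time_s: 10.7
ee_pos: [434.1, 100.8, 171.3]
tool_rot: [179.9, 0.0, -15.7]
contact_force: [-0.4, -0.4, -0.3]
finger_gap: 76.6
grip_force: 0.0
[434.1213662  100.81926256 171.32028813] [ 1.79942245e+02  3.49428747e-02 -1.57316727e+01]
[[[203.5 162.5  77.3]]]
257.83334 164.16667 25.766668 [435.4741822  103.69804052]
```

View pics/w6.png

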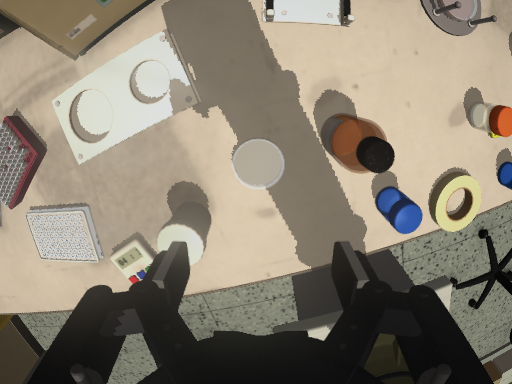

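The cream dish is at (258,164), the bottle cap at (376,154), and the pot at the lower left is clear of the fingers. Going down to grasp.

```bash
python3 -m crank '[{"jaw":0.9,"offset":[0.05,-0.32,3],"roll":0},{"jaw":0.9,"offset":[0,0,4],"roll":0},{"jaw":0.9,"offset":[0,0,4],"roll":0},{"jaw":0.9,"offset":[0,0,3],"roll":0},{"jaw":0.9,"offset":[0,0,2],"roll":0},{"jaw":0.9,"offset":[0,0,1.5],"roll":0},{"jaw":0.9,"offset":[0,0,1],"roll":0},{"jaw":0.9,"offset":[0,0,0.5],"roll":0},{"jaw":0.9,"offset":[0,0,0.3],"roll":0},{"jaw":0.9,"offset":[0,0,0],"roll":0}]' 30; python3 -m crank '[{"jaw":0.75,"offset":[0,0,0],"roll":0},{"jaw":0.7,"offset":[0,0,0],"roll":0},{"jaw":0.65,"offset":[0,0,0],"roll":0},{"jaw":0.6,"offset":[0,0,0],"roll":0},{"jaw":0.55,"offset":[0,0,0],"roll":0},{"jaw":0.55,"offset":[0,0,0],"roll":0}]'
```

```text
time_s: 11.75
ee_pos: [436.0, 104.4, -20.9]
tool_rot: [-180.0, -0.0, -15.7]
contact_force: [0.7, -0.0, -0.2]
finger_gap: 76.8
grip_force: 0.0
time_s: 12.35
ee_pos: [436.2, 104.5, -20.0]
tool_rot: [180.0, -0.1, -15.7]
contact_force: [-2.4, -0.2, 6.4]
finger_gap: 57.5
grip_force: 30.8
```

```bash
python3 -m crank '[{"jaw":0.55,"offset":[0,0,-1],"roll":0},{"jaw":0.55,"offset":[0,0,-2.5],"roll":0},{"jaw":0.55,"offset":[0,0,-4],"roll":0},{"jaw":0.55,"offset":[0,0,-4],"roll":0},{"jaw":0.55,"offset":[0,0,-4],"roll":0},{"jaw":0.55,"offset":[0,0,-3],"roll":0},{"jaw":0.55,"offset":[1,1,0],"roll":0},{"jaw":0.55,"offset":[2,2.2,0],"roll":0},{"jaw":0.55,"offset":[2.5,2.7,0],"roll":0},{"jaw":0.55,"offset":[2.5,2.8,0],"roll":0},{"jaw":0.55,"offset":[2.5,2.8,0],"roll":0},{"jaw":0.55,"offset":[2.5,2.8,0],"roll":0}]'; python3 -m crank '[{"jaw":0.55,"offset":[2.5,2.8,0],"roll":0},{"jaw":0.55,"offset":[2.5,2.8,0],"roll":0},{"jaw":0.55,"offset":[2.5,2.7,0],"roll":0},{"jaw":0.55,"offset":[1.2,1.6,0],"roll":0},{"jaw":0.55,"offset":[0.8,0.9,0],"roll":0},{"jaw":0.55,"offset":[0,0,3],"roll":0},{"jaw":0.55,"offset":[0,0,3],"roll":0},{"jaw":0.55,"offset":[0,0,1],"roll":0},{"jaw":0.55,"offset":[0,0,0],"roll":0},{"jaw":0.55,"offset":[0,0,0],"roll":0}]'
python3 - <<'E'
from h import *
s=sense();print(delta(585.2,-198.3,5))
E
```

```text
time_s: 13.55
ee_pos: [522.2, -69.9, 163.5]
tool_rot: [180.0, 0.0, -15.7]
contact_force: [-0.2, 0.6, 0.1]
finger_gap: 56.9
grip_force: 32.2
time_s: 14.55
ee_pos: [585.0, -197.6, 95.2]
tool_rot: [-180.0, -0.1, -15.7]
contact_force: [0.0, 1.0, -1.0]
finger_gap: 57.2
grip_force: 32.2
[0.03 0.07 9.02]
```

```bash
python3 -m crank '[{"jaw":0.55,"offset":[0.05,0.05,2],"roll":0},{"jaw":0.55,"offset":[0,0,3],"roll":0},{"jaw":0.55,"offset":[0,0,2],"roll":0},{"jaw":0.55,"offset":[0,0,1.2],"roll":0},{"jaw":0.55,"offset":[0,0,0.6],"roll":0},{"jaw":0.55,"offset":[0,0,0.3],"roll":0},{"jaw":0.55,"offset":[0,0,0],"roll":0},{"jaw":0.55,"offset":[0,0,0],"roll":0}]'; python3 -m crank '[{"jaw":0.55,"offset":[0,0,0.2],"roll":0},{"jaw":0.55,"offset":[0,0,0],"roll":0},{"jaw":0.55,"offset":[0,0,0],"roll":0}]'
```

```text
time_s: 15.35
ee_pos: [585.5, -198.8, 4.1]
tool_rot: [180.0, -0.1, -15.7]
contact_force: [0.5, 0.5, 0.4]
finger_gap: 56.9
grip_force: 32.2
time_s: 15.65
ee_pos: [584.7, -198.6, 1.2]
tool_rot: [180.0, -0.0, -15.7]
contact_force: [0.7, -0.1, -0.1]
finger_gap: 57.0
grip_force: 32.2
```

```bash
python3 -m crank '[{"jaw":0.55,"offset":[0,0,0.1],"roll":0},{"jaw":0.55,"offset":[0,0,0.1],"roll":0},{"jaw":0.55,"offset":[0,0,0],"roll":0}]'; python3 -m crank '[{"jaw":0.7,"offset":[0,0,0],"roll":0},{"jaw":0.75,"offset":[0,0,0],"roll":0},{"jaw":0.8,"offset":[0,0,0],"roll":0},{"jaw":0.85,"offset":[0,0,0],"roll":0},{"jaw":0.85,"offset":[0,0,0],"roll":0},{"jaw":0.85,"offset":[0,0,-3],"roll":0},{"jaw":0.85,"offset":[0,0,-4],"roll":0},{"jaw":0.85,"offset":[0,0,-4],"roll":0},{"jaw":0.85,"offset":[0,0,-4],"roll":0},{"jaw":0.85,"offset":[0,0,-2],"roll":0},{"jaw":0.85,"offset":[0,0,0],"roll":0}]'
python3 - <<'E'
from h import *
s,im=wrist('w7');print(s['ee_pos'])
cv2.imwrite('pics/w7c.png',cv2.resize(im[100:230,180:340,::-1],(480,390)))
E
```

```text
time_s: 15.95
ee_pos: [584.9, -198.7, 0.8]
tool_rot: [179.9, -0.0, -15.7]
contact_force: [-3.9, 0.7, 9.9]
finger_gap: 57.1
grip_force: 33.4
time_s: 17.05
ee_pos: [587.0, -199.0, 173.0]
tool_rot: [179.9, -0.4, -15.7]
contact_force: [-0.2, -0.5, 0.4]
finger_gap: 72.7
grip_force: 0.0
[ 586.95015039 -198.95249701  173.03001869]
```

View pics/w7c.png

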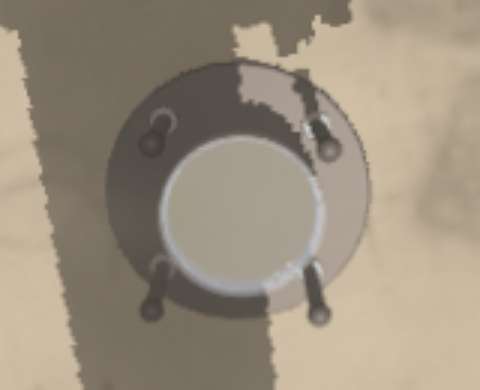

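The cream dish lies flat on the pink one at (242,215), inside the four rods. Next I'll locate the bottle, carrier and vial from the saved view w6.

```bash
python3 - <<'E'
from h import *
s=dict(ee_pos=np.array([434.12,100.82,171.32]),tool_rot=np.array([179.942,.035,-15.73]))
W=lambda u,v,z:np.round(onz('wrist',u,v,z,s),1)
print('cap',W(375.5,154.5,125),'narrow',W(152,82,26),'wide',W(92,116,26),'corners',W(53,99,26),W(165,30,26),W(198,103,26),'vial',W(500,121,66))
print(delta(440,0,200))
im=cv2.imread('pics/w6.png');cv2.imwrite('pics/w6c.png',cv2.resize(im[20:200,40:410],(800,390),interpolation=cv2.INTER_CUBIC))
E
```

```text
cap [446.1   6. ] narrow [558.2 186.7] wide [549.4 271.8] corners [591.2 320.9] [608.  156.6] [519.7 145. ] vial [ 428.  -186.5]
[-19.38 -15.19  -3.02]
```

View pics/w6c.png

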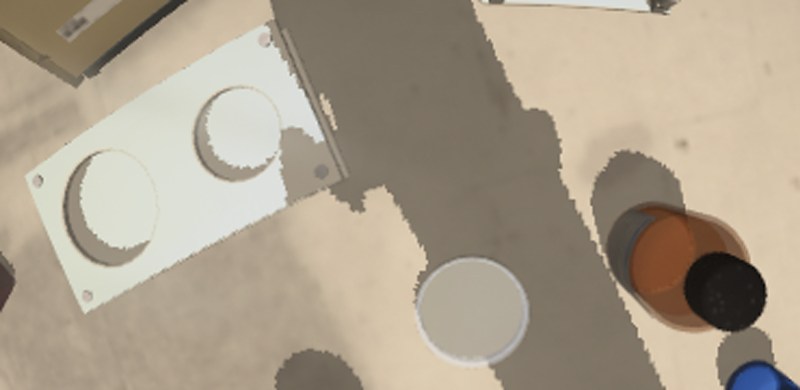

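The crop gives the wide pocket rim centre as (111,207), the narrow one as (237,133), and the bottle cap as (727,291), so wide ≈ (550,273) and narrow ≈ (558.5,188) in world. I'll hover over the bottle and grip it by the cap.

```bash
python3 -m crank '[{"jaw":0.75,"offset":[-1.4,-1.2,0],"roll":0},{"jaw":0.75,"offset":[-2.5,-2,0],"roll":0},{"jaw":0.75,"offset":[-2.5,-2,0],"roll":0},{"jaw":0.75,"offset":[-2.5,-2,0],"roll":0},{"jaw":0.75,"offset":[-2.5,-2,0],"roll":0},{"jaw":0.75,"offset":[-2.5,-2,0],"roll":0},{"jaw":0.75,"offset":[-2.5,-2,0],"roll":0},{"jaw":0.75,"offset":[-2,-1.4,0],"roll":0},{"jaw":0.75,"offset":[-1,-0.6,0],"roll":0},{"jaw":0.75,"offset":[0,0,0],"roll":0},{"jaw":0.75,"offset":[0,0,0],"roll":0}]'
python3 - <<'E'
from h import *
s,im=wrist('w8');print(s['ee_pos'],s['tool_rot'][2])
g=cv2.cvtColor(im,cv2.COLOR_RGB2GRAY)
m=(g<45).astype(np.uint8);m[:, :]=m
n,l,st,ce=cv2.connectedComponentsWithStats(m)
for i in range(1,n):
    if st[i,4]>150: print(st[i],ce[i],np.round(onz('wrist',*ce[i],125,s),1))
E
```

```text
time_s: 18.2
ee_pos: [439.3, -0.8, 168.6]
tool_rot: [180.0, -0.0, -15.8]
contact_force: [0.4, 0.2, 0.7]
finger_gap: 64.2
grip_force: 0.0
[439.28579252  -0.7852323  168.64538866] -15.77499911163801
[255  11   6  27 162] [257.5  24. ] [565.2 -33.8]
[467  49  40  30 548] [488.73722628  63.62408759] [ 505.  -221.6]
[449 182  39  40 500] [468.714 200.398] [ 386.5 -183.6]
[251 191  22  21 305] [261.94754098 200.45901639] [440.1  -1.7]
[ 434  235   78   81 1536] [480.09570312 277.29492188] [ 283.5 -208.7]
[    4   239   485   145 29919] [259.24623149 339.77796718] [294.  42.]
[494 316  18  42 508] [504.27362205 340.30511811] [ 113.7 -293.6]
```

```bash
python3 - <<'E'
from h import *
s=sense();im=cv2.imread('pics/w8.png');g=cv2.cvtColor(im,6)
print(g[170:240:4,230:296:4])
for t in(50,55,60,65,70):
    m=np.zeros_like(g);m[165:240,225:300]=g[165:240,225:300]<t
    n,l,st,ce=cv2.connectedComponentsWithStats(m);i=1+st[1:,4].argmax();print(t,st[i],ce[i],onz('wrist',*ce[i],125,s))
E
```

```text
[[116  76  82  96  97  97  97  97  96  95  95  94  80  88 165 203 205]
 [ 98  80  82  86  97  84  66  52  81  95  94  88  79  81 121 204 206]
 [ 97  78  79  81  57  52  51  50  49  48  86  80  80  77 156 203 205]
 [ 99  75  78  64  54  51  51  50  48  48  49  79  80  78 115 203 202]
 [104  74  76  53  52  49  49  47  47  47  46  79  79  84 120 200 201]
 [117  85  71  50  49  47  46  45  46  44  45  74  75  97 119 201 201]
 [119  98  71  49  47  46  44  44  44  43  43  66  82 115 117 145 200]
 [119 118  87  48  47  45  45  43  43  43  44  67 103 118 118 119 200]
 [119 119 117  48  48  46  44  44  43  43  43 105 116 117 118 118 198]
 [120 119 118  84  48  45  44  44  43  42  67 115 115 116 116 117 184]
 [120 119 120 119  84  47  47  44  44  72 117 115 117 117 117 117 118]
 [120 120 119 118 118 117 113 110 116 118 117 115 116 115 116 117 117]
 [121 119 119 118 118 117 117 118 117 116 116 116 114 115 116 117 116]
 [122 120 119 119 116 116 116 116 117 116 117 117 114 115 117 115 115]
 [122 121 120 119 118 117 117 115 116 116 115 114 112 115 116 116 115]
 [195 122 121 120 119 118 116 116 115 115 114 114 111 115 116 115 115]
 [196 123 121 120 119 118 117 116 115 114 114 114 109 114 115 115 114]
 [196 124 121 120 119 118 116 114 115 114 113 113 111 114 113 114 114]]
50 [240 175  34  38 840] [257.79761905 195.80952381] [4.44683043e+02 1.90307485e-01]
55 [ 239  174   35   39 1038] [256.50770713 193.5539499 ] [446.68608185   0.62571578]
60 [ 239  174   35   39 1075] [256.28465116 193.35069767] [446.88790043   0.74209557]
65 [ 239  174   36   39 1099] [256.37488626 193.22929936] [446.9626698    0.65000165]
70 [ 238  174   37   39 1123] [256.35529831 193.190561  ] [446.99642389   0.65560218]
```

```bash
python3 -m crank '[{"jaw":0.75,"offset":[0.5,-0.3,2],"roll":0},{"jaw":0.75,"offset":[0,0,3],"roll":0},{"jaw":0.75,"offset":[0,0,2],"roll":0},{"jaw":0.75,"offset":[0,0,1],"roll":0},{"jaw":0.75,"offset":[0,0,0.7],"roll":0},{"jaw":0.75,"offset":[0,0,0.3],"roll":0},{"jaw":0.75,"offset":[0,0,0],"roll":0}]' 40; python3 -m crank '[{"jaw":0.55,"offset":[0,0,0],"roll":0},{"jaw":0.45,"offset":[0,0,0],"roll":0},{"jaw":0.4,"offset":[0,0,0],"roll":0},{"jaw":0.35,"offset":[0,0,0],"roll":0},{"jaw":0.3,"offset":[0,0,0],"roll":0},{"jaw":0.25,"offset":[0,0,0],"roll":0},{"jaw":0.2,"offset":[0,0,0],"roll":0},{"jaw":0.2,"offset":[0,0,0],"roll":0}]'
```

```text
time_s: 18.95
ee_pos: [445.1, 1.7, 79.3]
tool_rot: [-180.0, -0.0, -15.7]
contact_force: [0.2, 0.6, -0.0]
finger_gap: 64.0
grip_force: 0.0
time_s: 19.75
ee_pos: [445.3, 1.5, 79.6]
tool_rot: [180.0, -0.1, -15.7]
contact_force: [-0.7, -2.2, 6.1]
finger_gap: 28.4
grip_force: 37.6
```

```bash
python3 -m crank '[{"jaw":0.15,"offset":[0,0,0],"roll":0},{"jaw":0.15,"offset":[0,0,-0.5],"roll":0},{"jaw":0.15,"offset":[0,0,-1.5],"roll":0},{"jaw":0.15,"offset":[0,0,-2.5],"roll":0},{"jaw":0.15,"offset":[0,0,-2.5],"roll":0},{"jaw":0.15,"offset":[0,0,-1.5],"roll":0},{"jaw":0.15,"offset":[0,0,-0.5],"roll":0},{"jaw":0.15,"offset":[0,-1,0],"roll":0},{"jaw":0.15,"offset":[0.3,-2,0],"roll":0},{"jaw":0.15,"offset":[0.3,-2.5,0],"roll":0},{"jaw":0.15,"offset":[0.3,-2.5,0],"roll":0},{"jaw":0.15,"offset":[0.3,-2.5,0],"roll":0}]' 70; python3 -m crank '[{"jaw":0.15,"offset":[0.3,-2.5,0],"roll":0},{"jaw":0.15,"offset":[0.3,-2.5,0],"roll":0},{"jaw":0.15,"offset":[0.3,-2.5,0],"roll":0},{"jaw":0.15,"offset":[0.3,-2.5,0],"roll":0},{"jaw":0.15,"offset":[0.3,-2.5,0],"roll":0},{"jaw":0.15,"offset":[0.1,-2.5,0],"roll":0},{"jaw":0.15,"offset":[0.1,-2,0],"roll":0},{"jaw":0.15,"offset":[0.1,-1,0],"roll":0},{"jaw":0.15,"offset":[0,-0.5,0],"roll":0},{"jaw":0.15,"offset":[0,0,0],"roll":0},{"jaw":0.15,"offset":[0,0,0],"roll":0},{"jaw":0.15,"offset":[0,0,0],"roll":0}]'
python3 - <<'E'
from h import *
s,im=wrist('w9');print(s['ee_pos'],delta(550,273,88))
for n in('scene','top'):cv2.imwrite(f'pics/{n}9.png',snapshot(n)[:,:,::-1])
a=cv2.imread('pics/w9.png');b=cv2.imread('pics/scene9.png')[130:330,60:260]
cv2.imwrite('pics/c9.png',np.hstack([cv2.resize(a,(480,360)),cv2.resize(b,(320,360))]))
E
```

```text
time_s: 20.95
ee_pos: [483.9, 101.4, 167.6]
tool_rot: [-180.0, 0.1, -15.7]
contact_force: [0.7, -0.4, -1.7]
finger_gap: 26.8
grip_force: 64.3
time_s: 22.15
ee_pos: [552.3, 271.6, 168.9]
tool_rot: [179.9, -0.0, -15.8]
contact_force: [-0.5, 0.2, -1.3]
finger_gap: 26.5
grip_force: 64.4
[552.25362714 271.57863627 168.94969866] [-0.26 -0.07  8.1 ]
```

View pics/c9.png

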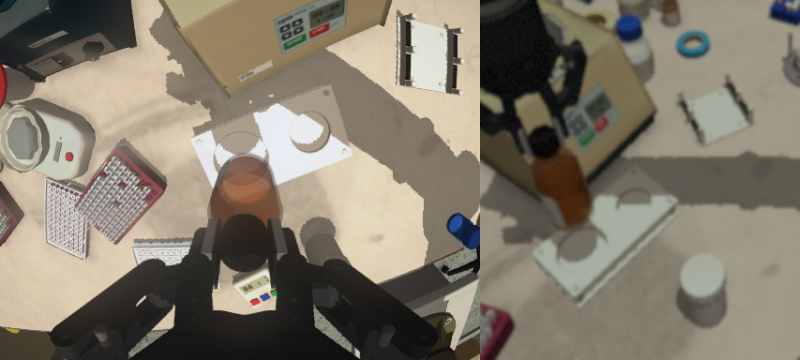

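The bottle hangs upright from the cap. The narrow pocket is visible at (310,131) in the view, and the wide pocket (about (241,155)) is partly hidden under the bottle.

```bash
python3 - <<'E'
from h import *
s=sense();k=512/480
W=lambda u,v,z:np.round(onz('wrist',u*k,v*k,z,s),1)
n=W(309.5,131.5,26);y=np.radians(5.8);print('narrow',n,W(289,131,26),W(330,131,26),'wide',n+86*np.array([-np.sin(y),np.cos(y)]),'edges',W(215,152,26),W(268,152,26))
print('corners',W(192,136,26),W(330,86,26),W(352,151,26))
print(delta(550,273,88))
# bottle bottom approx pixel
print('bottle base z~90', W(246,187,90), W(246,192,90))
E
```

```text
narrow [561.9 192.1] [568.5 215.1] [556.5 168. ] wide [553.20915844 277.65974096] edges [567.6 302.8] [551.1 244.4]
corners [593.  322.6] [607.2 156.5] [525.8 145.3]
[-0.25 -0.03  8.12]
bottle base z~90 [540.5 274. ] [535.6 275.4]
```

```bash
python3 -m crank '[{"jaw":0.15,"offset":[-0.2,-0.3,1],"roll":0},{"jaw":0.15,"offset":[0,0,2],"roll":0},{"jaw":0.15,"offset":[0,0,1.5],"roll":0},{"jaw":0.15,"offset":[0,0,0.8],"roll":0},{"jaw":0.15,"offset":[0,0,0.5],"roll":0},{"jaw":0.15,"offset":[0,0,0.5],"roll":0},{"jaw":0.15,"offset":[0,0,0.5],"roll":0},{"jaw":0.15,"offset":[0,0,0.5],"roll":0},{"jaw":0.15,"offset":[0,0,0.3],"roll":0},{"jaw":0.15,"offset":[0,0,0.3],"roll":0},{"jaw":0.15,"offset":[0,0,0],"roll":0},{"jaw":0.15,"offset":[0,0,0],"roll":0}]'
```

```text
time_s: 23.5
ee_pos: [551.0, 276.4, 90.1]
tool_rot: [-180.0, -0.0, -15.7]
contact_force: [0.7, -0.7, -2.2]
finger_gap: 26.7
grip_force: 64.4
```

```bash
python3 -m crank '[{"jaw":0.15,"offset":[0,0,0.3],"roll":0},{"jaw":0.15,"offset":[0,0,0.2],"roll":0},{"jaw":0.15,"offset":[0,0,0],"roll":0},{"jaw":0.15,"offset":[0,0,0],"roll":0}]';python3 -m crank '[{"jaw":0.15,"offset":[0,0,0.1],"roll":0},{"jaw":0.15,"offset":[0,0,0],"roll":0}]';python3 -m crank '[{"jaw":0.15,"offset":[0,0,0.1],"roll":0},{"jaw":0.15,"offset":[0,0,0],"roll":0}]'
```

```text
time_s: 23.9
ee_pos: [550.9, 276.3, 84.9]
tool_rot: [180.0, 0.0, -15.7]
contact_force: [-0.2, 0.5, -1.8]
finger_gap: 26.9
grip_force: 64.4
time_s: 24.1
ee_pos: [551.1, 276.3, 84.0]
tool_rot: [-180.0, -0.0, -15.7]
contact_force: [0.4, -0.3, -2.1]
finger_gap: 26.6
grip_force: 64.4
time_s: 24.3
ee_pos: [551.6, 276.4, 83.9]
tool_rot: [-180.0, -0.1, -15.7]
contact_force: [-0.7, -1.2, 4.0]
finger_gap: 26.5
grip_force: 66.1
```

```bash
python3 -m crank '[{"jaw":0.45,"offset":[0,0,0],"roll":0},{"jaw":0.55,"offset":[0,0,0],"roll":0},{"jaw":0.65,"offset":[0,0,0],"roll":0},{"jaw":0.65,"offset":[0,0,0],"roll":0},{"jaw":0.65,"offset":[0,0,-1],"roll":0},{"jaw":0.65,"offset":[0,0,-3],"roll":0},{"jaw":0.65,"offset":[0,0,-4],"roll":0},{"jaw":0.65,"offset":[0,0,-2],"roll":0},{"jaw":0.65,"offset":[0,0,0],"roll":0}]'; python3 - <<'E'
from h import *
s=sense();print(s['qpos'],delta(460,-190,185))
s,im=wrist('w10')
E
```

```text
time_s: 25.2
ee_pos: [552.8, 278.1, 187.6]
tool_rot: [-179.7, -0.3, -15.7]
contact_force: [0.5, -0.3, -0.5]
finger_gap: 55.7
grip_force: 0.0
[  11.92584954   22.52172639  -52.50669811   88.37464061   18.22706032
   77.67773652 -147.96319524] [ 3.74 47.57  0.06]
```

```bash
python3 -m crank '[{"jaw":0.65,"offset":[0.6,1.5,0],"roll":0},{"jaw":0.65,"offset":[0,3,0],"roll":0},{"jaw":0.65,"offset":[0,4.5,0],"roll":0},{"jaw":0.65,"offset":[0,4.5,0],"roll":0},{"jaw":0.65,"offset":[0,4.5,0],"roll":0},{"jaw":0.65,"offset":[0,4.5,0],"roll":0},{"jaw":0.65,"offset":[0,4.5,0],"roll":0},{"jaw":0.65,"offset":[0,4.5,0],"roll":0},{"jaw":0.65,"offset":[0,4.5,0],"roll":0},{"jaw":0.65,"offset":[0,4.5,0],"roll":0},{"jaw":0.65,"offset":[0,4.5,0],"roll":0},{"jaw":0.65,"offset":[0,4.5,0],"roll":0}]'; python3 -m crank '[{"jaw":0.65,"offset":[0,0,0],"roll":-8.5},{"jaw":0.65,"offset":[0,0,0],"roll":-8.5},{"jaw":0.65,"offset":[0,0,0],"roll":-8.5},{"jaw":0.65,"offset":[0,0,0],"roll":-8.5},{"jaw":0.65,"offset":[0,0,0],"roll":-8.5},{"jaw":0.65,"offset":[0,0,0],"roll":-8.5},{"jaw":0.65,"offset":[0,0,0],"roll":-8.5},{"jaw":0.65,"offset":[0,0,0],"roll":-8.5},{"jaw":0.65,"offset":[0,0,0],"roll":-8.5},{"jaw":0.65,"offset":[0,0,0],"roll":-8.5},{"jaw":0.65,"offset":[0,0,0],"roll":0},{"jaw":0.65,"offset":[0,0,0],"roll":0}]'
python3 - <<'E'
from h import *
s,im=wrist('w11');print(s['qpos'],s['ee_pos'],s['tool_rot'])
hsv=cv2.cvtColor(im,cv2.COLOR_RGB2HSV)
m=cv2.inRange(hsv,(3,150,110),(16,255,255))
n,l,st,ce=cv2.connectedComponentsWithStats(m)
for i in range(1,n):
    if st[i,4]>100: print(st[i],ce[i],np.round(onz('wrist',*ce[i],66,s),1),[np.round(onz('wrist',st[i,0]+dx*st[i,2],st[i,1]+dy*st[i,3],66,s),1) for dx,dy in((0,.5),(1,.5),(.5,0),(.5,1))])
E
```

```text
time_s: 26.45
ee_pos: [421.0, -203.3, 182.1]
tool_rot: [180.0, 0.1, -15.7]
contact_force: [1.1, 0.3, 0.8]
finger_gap: 55.6
grip_force: 0.0
time_s: 27.65
ee_pos: [422.1, -201.6, 182.3]
tool_rot: [-179.9, -0.0, 69.1]
contact_force: [0.0, -0.5, -0.1]
finger_gap: 55.5
grip_force: 0.0
[ 55.38867877  -2.0773573  -32.0841064  108.77925461  -1.16041515
  73.05947655   2.74185389] [ 422.14569324 -201.60689189  182.31906026] [-1.79925209e+02 -9.95724798e-03  6.90807114e+01]
[246 156  36  36 994] [263.13782696 173.4637827 ] [ 425.  -199.8] [array([ 408.9, -194.3]), array([ 442.3, -207. ]), array([ 432. , -183.6]), array([ 418.9, -218.4])]
```

```bash
python3 -m crank '[{"jaw":0.7,"offset":[0.17,0.29,2],"roll":0},{"jaw":0.7,"offset":[0,0,4],"roll":0},{"jaw":0.7,"offset":[0,0,4],"roll":0},{"jaw":0.7,"offset":[0,0,3],"roll":0},{"jaw":0.7,"offset":[0,0,2],"roll":0},{"jaw":0.7,"offset":[0,0,1],"roll":0},{"jaw":0.7,"offset":[0,0,0.7],"roll":0},{"jaw":0.7,"offset":[0,0,0.4],"roll":0},{"jaw":0.7,"offset":[0,0,0],"roll":0}]' 30; python3 -m crank '[{"jaw":0.55,"offset":[0,0,0],"roll":0},{"jaw":0.5,"offset":[0,0,0],"roll":0},{"jaw":0.45,"offset":[0,0,0],"roll":0},{"jaw":0.4,"offset":[0,0,0],"roll":0},{"jaw":0.35,"offset":[0,0,0],"roll":0},{"jaw":0.3,"offset":[0,0,0],"roll":0}]'
```

```text
time_s: 28.6
ee_pos: [426.4, -201.5, 12.4]
tool_rot: [180.0, 0.0, 69.3]
contact_force: [-0.8, 0.2, -0.0]
finger_gap: 59.8
grip_force: 0.0
time_s: 29.2
ee_pos: [426.3, -201.5, 12.7]
tool_rot: [180.0, 0.0, 69.3]
contact_force: [-2.4, 0.9, 6.7]
finger_gap: 35.8
grip_force: 29.8
```

```bash
python3 -m crank '[{"jaw":0.3,"offset":[0,0,-0.5],"roll":0},{"jaw":0.3,"offset":[0,0,-1.5],"roll":0},{"jaw":0.3,"offset":[0,0,-3],"roll":0},{"jaw":0.3,"offset":[0,0,-4],"roll":0},{"jaw":0.3,"offset":[0,0,-4],"roll":0},{"jaw":0.3,"offset":[0,0,-2],"roll":0},{"jaw":0.3,"offset":[1,0,0],"roll":0},{"jaw":0.3,"offset":[2,0,0],"roll":0},{"jaw":0.3,"offset":[3,-0.2,0],"roll":0},{"jaw":0.3,"offset":[3.5,-0.2,0],"roll":0},{"jaw":0.3,"offset":[3.5,-0.2,0],"roll":0},{"jaw":0.3,"offset":[3.5,-0.2,0],"roll":0}]' 40; python3 -m crank '[{"jaw":0.3,"offset":[3.5,-0.2,0],"roll":0},{"jaw":0.3,"offset":[3.5,-0.2,0],"roll":0},{"jaw":0.3,"offset":[3.5,-0.2,0],"roll":0},{"jaw":0.3,"offset":[3.5,-0.2,0],"roll":0},{"jaw":0.3,"offset":[3.5,-0.1,0],"roll":0},{"jaw":0.3,"offset":[3.3,0,0],"roll":0},{"jaw":0.3,"offset":[2.5,0,0],"roll":0},{"jaw":0.3,"offset":[1.5,0,0],"roll":0},{"jaw":0.3,"offset":[0,0,0],"roll":0},{"jaw":0.3,"offset":[0,0,0],"roll":0}]'
python3 - <<'E'
from h import *
s,im=wrist('w12');print(s['qpos'][6],delta(558.7,190.3,50))
for n in('scene','top'):cv2.imwrite(f'pics/{n}12.png',snapshot(n)[:,:,::-1])
a=cv2.imread('pics/w12.png');b=cv2.imread('pics/scene12.png')[130:330,60:260];c=cv2.imread('pics/scene12.png')[120:220,250:400]
cv2.imwrite('pics/c12.png',np.vstack([np.hstack([cv2.resize(a,(480,360)),cv2.resize(b,(320,360))]),cv2.resize(cv2.imread('pics/top12.png')[130:220,100:400],(800,240))]))
E
```

```text
time_s: 30.4
ee_pos: [476.3, -42.0, 160.8]
tool_rot: [-179.9, 0.0, 69.3]
contact_force: [0.2, 0.5, -1.0]
finger_gap: 36.0
grip_force: 39.9
time_s: 31.4
ee_pos: [555.1, 191.1, 160.8]
tool_rot: [-179.9, 0.1, 69.4]
contact_force: [-0.1, 0.2, -0.5]
finger_gap: 35.7
grip_force: 39.9
-54.0108823377399 [ 0.14  0.32 11.1 ]
```

View pics/c12.png

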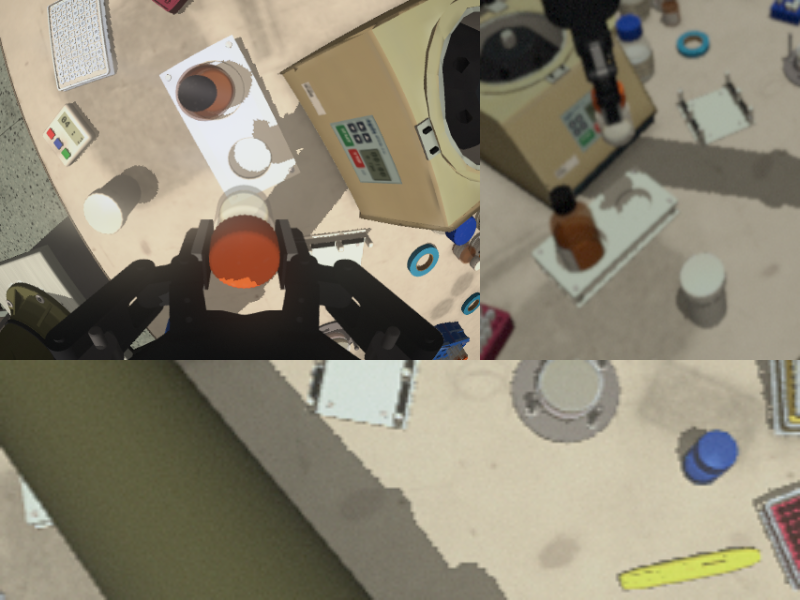

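The bottle stands upright in the wide pocket at (206,91). The vial is held at (245,250). The narrow pocket rim centre is near (250,156), and the carrier corners are at (160,74), (237,37) and (299,170). The pot and dish stack are undisturbed.

```bash
python3 - <<'E'
from h import *
s=sense();k=512/480
W=lambda u,v,z:np.round(onz('wrist',u*k,v*k,z,s),1)
print('narrow',W(250,156,26),W(229,156,26),W(271,156,26))
ul,ur,lr=W(160,74,26),W(237,37,26),W(299,170,26);c=(ul+lr)/2;d=(ur-lr)/np.linalg.norm(ur-lr)
print(ul,ur,lr,np.linalg.norm(ur-lr),np.linalg.norm(ur-ul),'centre',c,'narrow',c-45*d)
print('vialcap',W(245,251,66+148))
g=cv2.cvtColor(cv2.imread('pics/w12.png'),6)
print(g[125:215:3,258:276:3].T); print(g[166,225:310:3])
E
```

```text
narrow [563.2 191.8] [541.2 200.2] [585.3 183.5]
[504.7 314.6] [596.6 319.4] [610.3 156.4] 163.57472298616307 92.02526826910099 centre [557.5 235.5] narrow [561.26891973 190.65810838]
vialcap [558. 196.]
[[234 235 235 235 235 235 235 235 234 234 234 234 234 234 234 234 234 233
  185 164 164 131 232 234 207 183 170 196 206 206]
 [234 235 235 235 235 235 235 233 234 234 234 234 234 234 234 234 234 233
  223 164 163 147 224 233 205 183 168 193 205 203]
 [234 234 235 235 235 235 235 227 234 234 234 234 234 234 234 234 234 233
  233 163 163 152 213 233 214 183 170 188 205 200]
 [234 235 235 235 235 235 235 224 234 234 234 234 234 234 234 234 234 233
  233 199 162 151 219 233 225 183 178 176 203 200]
 [234 191 211 203 213 213 163 197 234 234 234 234 234 234 234 234 234 234
  233 216 162 146 223 233 233 182 183 165 201 200]
 [234 206 163 164 163 163 163 161 234 234 234 234 234 234 234 234 234 234
  233 196 161 127 232 233 233 197 182 166 185 199]]
[233 233 234 234 234 235 202 165 185 234 234 234 234 234 234 234 234 234
 234 234 234 198 161 160 160 158 159 157 157]
```

```bash
python3 -m crank '[{"jaw":0.3,"offset":[-0.1,0.5,2],"roll":0},{"jaw":0.3,"offset":[0,0,3],"roll":0},{"jaw":0.3,"offset":[0,0,3],"roll":0},{"jaw":0.3,"offset":[0,0,2],"roll":0},{"jaw":0.3,"offset":[0,0,1],"roll":0},{"jaw":0.3,"offset":[0,0,0.6],"roll":0},{"jaw":0.3,"offset":[0,0,0],"roll":0},{"jaw":0.3,"offset":[0,0,0],"roll":0},{"jaw":0.3,"offset":[0,0,0],"roll":0}]'; python3 - <<'E'
from h import *
s,im=wrist('w13');k=1
g=cv2.cvtColor(im,cv2.COLOR_RGB2HSV)
m=cv2.inRange(g,(3,150,60),(16,255,255));n,l,st,ce=cv2.connectedComponentsWithStats(m);i=1+st[1:,4].argmax();print(s['ee_pos'],st[i],ce[i])
gr=cv2.cvtColor(im,cv2.COLOR_RGB2GRAY);print(gr[100:250:4,180:340:6])
E
```

```text
time_s: 32.45
ee_pos: [561.3, 188.6, 47.1]
tool_rot: [179.9, -0.1, 69.3]
contact_force: [-0.0, 0.0, -1.2]
finger_gap: 35.7
grip_force: 39.9
[561.31048062 188.6330581   47.14309793] [ 223  246   76   61 3713] [261.64099111 275.80824131]
[[ 42 107 110 ... 188 180 124]
 [ 39 106 108 ... 194 186 123]
 [ 36 104 108 ... 202 193 157]
 ...
 [205 206 206 ... 132 128 128]
 [206 207 205 ... 128 128 127]
 [206 208 207 ... 129 127 127]]
```

```bash
python3 -m crank '[{"jaw":0.3,"offset":[0,0,0.5],"roll":0},{"jaw":0.3,"offset":[0,0,0.4],"roll":0},{"jaw":0.3,"offset":[0,0,0.2],"roll":0},{"jaw":0.3,"offset":[0,0,0],"roll":0},{"jaw":0.3,"offset":[0,0,0],"roll":0}]';python3 -m crank '[{"jaw":0.3,"offset":[0,0,0.3],"roll":0},{"jaw":0.3,"offset":[0,0,0],"roll":0},{"jaw":0.3,"offset":[0,0,0],"roll":0}]'
```

```text
time_s: 33.0
ee_pos: [560.4, 188.4, 34.9]
tool_rot: [-180.0, 0.0, 69.3]
contact_force: [0.0, -0.2, 0.3]
finger_gap: 35.7
grip_force: 39.9
time_s: 33.3
ee_pos: [560.4, 188.4, 31.9]
tool_rot: [-180.0, 0.0, 69.3]
contact_force: [0.3, -0.3, -0.4]
finger_gap: 35.9
grip_force: 39.9
```

Now below the plate top without contact, so I'll continue to the floor (TCP ≈ 16.5).

```bash
python3 -m crank '[{"jaw":0.3,"offset":[0,0,0.5],"roll":0},{"jaw":0.3,"offset":[0,0,0.5],"roll":0},{"jaw":0.3,"offset":[0,0,0.3],"roll":0},{"jaw":0.3,"offset":[0,0,0],"roll":0},{"jaw":0.3,"offset":[0,0,0],"roll":0}]';python3 -m crank '[{"jaw":0.3,"offset":[0,0,0.15],"roll":0},{"jaw":0.3,"offset":[0,0,0],"roll":0}]';python3 -m crank '[{"jaw":0.3,"offset":[0,0,0.1],"roll":0},{"jaw":0.3,"offset":[0,0,0],"roll":0}]'
```

```text
time_s: 33.8
ee_pos: [560.4, 188.4, 18.8]
tool_rot: [-180.0, 0.0, 69.3]
contact_force: [-0.1, 1.1, -0.4]
finger_gap: 36.1
grip_force: 39.9
time_s: 34.0
ee_pos: [560.5, 188.4, 17.4]
tool_rot: [180.0, 0.0, 69.3]
contact_force: [-0.7, -0.1, -0.4]
finger_gap: 36.0
grip_force: 39.9
time_s: 34.2
ee_pos: [560.7, 188.5, 16.9]
tool_rot: [180.0, -0.0, 69.3]
contact_force: [-1.1, 0.6, 1.5]
finger_gap: 35.9
grip_force: 40.1
```

```bash
python3 -m crank '[{"jaw":0.45,"offset":[0,0,0],"roll":0},{"jaw":0.5,"offset":[0,0,0],"roll":0},{"jaw":0.55,"offset":[0,0,0],"roll":0},{"jaw":0.6,"offset":[0,0,0],"roll":0},{"jaw":0.6,"offset":[0,0,-1],"roll":0},{"jaw":0.6,"offset":[0,0,-3],"roll":0},{"jaw":0.6,"offset":[0,0,-4],"roll":0},{"jaw":0.6,"offset":[0,0,-4],"roll":0},{"jaw":0.6,"offset":[0,0,-4],"roll":0},{"jaw":0.6,"offset":[0,0,0],"roll":0}]'; python3 -m crank '[{"jaw":0.6,"offset":[-1.6,1.2,0],"roll":0},{"jaw":0.6,"offset":[-3,2.2,0],"roll":0},{"jaw":0.6,"offset":[-3,2.2,0],"roll":0},{"jaw":0.6,"offset":[-3,2.2,0],"roll":0},{"jaw":0.6,"offset":[-3,2.2,0],"roll":0},{"jaw":0.6,"offset":[-2,1.4,0],"roll":0},{"jaw":0.6,"offset":[-1,0.6,0],"roll":0},{"jaw":0.6,"offset":[0,0,0],"roll":0},{"jaw":0.6,"offset":[0,0,0],"roll":0}]'
python3 - <<'E'
from h import *
s,im=wrist('w14');print(s['ee_pos'],s['tool_rot'])
hsv=cv2.cvtColor(im,cv2.COLOR_RGB2HSV)
m=cv2.inRange(hsv,(0,0,150),(180,25,255));m[270:]=0
m2=cv2.morphologyEx(m,cv2.MORPH_CLOSE,np.ones((5,5)))
for c in cv2.findContours(m2,0,2)[0]:
    if cv2.contourArea(c)>800:
        r_=cv2.minAreaRect(c);print('area',cv2.contourArea(c),r_,[np.round(onz('wrist',*q,4,s)) for q in cv2.boxPoints(r_)],onz('wrist',*r_[0],4,s))
# vial/bottle check
m=cv2.inRange(cv2.cvtColor(snapshot('scene'),cv2.COLOR_RGB2HSV),(3,170,110),(12,255,255))
n,l,st,ce=cv2.connectedComponentsWithStats(m)
for i in range(1,n):
    if st[i,4]>40: print(st[i],ce[i],onz('scene',*ce[i],70))
s5=dict(ee_pos=np.array([588.54,-198.92,178.95]),tool_rot=np.array([179.9,-.7,-15.7]))
print('w5',[np.round(onz('wrist',*q,4,s5),1) for q in[(80,147),(143,141),(146,212),(85,218)]])
E
```

```text
time_s: 35.2
ee_pos: [563.8, 190.5, 183.5]
tool_rot: [179.5, -0.4, 69.3]
contact_force: [-0.5, 0.7, -0.8]
finger_gap: 51.6
grip_force: 0.0
time_s: 36.1
ee_pos: [613.6, -7.3, 176.6]
tool_rot: [-180.0, -0.1, 69.4]
contact_force: [-0.5, 1.1, 0.0]
finger_gap: 51.2
grip_force: 0.0
[613.60245027  -7.28757152 176.58921054] [-1.79965517e+02 -5.95913644e-02  6.93936808e+01]
area 1774.0 ((265.9863586425781, 141.2635498046875), (56.32339859008789, 86.31987762451172), 78.92979431152344) [array([585.,  55.]), array([682.,  39.]), array([673., -27.]), array([572., -11.])] [627.99833863  14.30578353]
area 855.0 ((393.7088623046875, 85.14849090576172), (46.16431427001953, 29.55438804626465), 88.53119659423828) [array([786.,  60.]), array([825.,  51.]), array([809.,  -4.]), array([770.,   7.])] [796.69782211  28.74024901]
area 2694.0 ((152.3999786376953, 19.800003051757812), (84.0761489868164, 81.39287567138672), 63.43495178222656) [array([499., 265.]), array([600., 261.]), array([609., 149.]), array([512., 147.])] [557.24396281 200.53773625]
[163  83  21  10  49] [175.40816327  87.89795918] [1035.66161355 -219.11099476]
[146 224  17  15 166] [153.51204819 230.86144578] [556.17027972 189.65297745]
w5 [array([679.3,  24. ]), array([656.5, -68.9]), array([568.2, -37. ]), array([584. ,  63.4])]
```

```bash
python3 - <<'E'
from h import *
s=sense();im=cv2.cvtColor(cv2.imread('pics/w14.png'),4)
hsv=cv2.cvtColor(im,cv2.COLOR_RGB2HSV)
sub=im[90:215:3,205:330:3].astype(int)
def ch(p):
    r,g,b=p;v=max(p);sat=(v-min(p))/max(v,1)
    return '#' if v<70 else ('W' if sat<.1 and v>170 else ('w' if sat<.14 else ('B' if v>170 else 'b')))
for i,row in enumerate(sub): print(90+3*i,''.join(ch(tuple(p)) for p in row))
E
```

```text
90 BBBBBBBBBBBBBBBBBBBBBBBBBBBBBBBBBBBBBBBBBB
93 BBBBBBBBBBBBBBBBBBBBBBBBBBBBBBBBBBBBBBBBBB
96 BBBBBBBBBBBBBBBBBBBBBBBBBBBBBBBBBBBBBBBBBB
99 BBBBBBBBBBBBBBBBBBBBBBBBBBBBBBBBBBBBBBBBBB
102 BBBBBBBBBBBBBBBBBBBBBBBBBBBBBBBBBBBBBBBBBb
105 BBBBBBBBBBBBBBBBBBBBBBBBBBBBBBBBBBBBBBBbbb
108 BBBBBBBBBBBBBBBBBBBBBBBBBBBBBBBBBBBBBBbbbb
111 BBBBBBBBBBBBBBBBBBBBBBBBBBBBBBBBBBBBBBbbbb
114 BBBBBBBBBBBBBBBBBBBBBBBBBBbbBwwwwbbBBbbbbb
117 BBBBBBBBBBBBBBBbbBwWWWbWWWWWwWbbbbbbbbbbbb
120 BBBBBBBBWbWWbWbWbbbbbbbbbw#####wbBbbbbbbbb
123 BBBBBBwbbbbbbb####wwBb##########bWwbbbbbbb
126 BBBBBBbbwbbbb#####wWWw###bbbbbbbbbbbbbbbbb
129 BBBBBWWbbbwbwwwWWWWwWWWWbbbbbbbbbbbbbbbbbb
132 BBBBBwWWWWWWWWWWWWWWWWWWbbbbbbbbbbbbbbbbbb
135 BBBBBBBWWWWWWWWWWWWWWWWWbbbbbbwbbbbbbbbbbb
138 BBBBBBBWWWWWWWWWWWWWWWWWbbbbbbbbbbbbbbbbbb
141 BBBBBBBWWWWWWWWWWWWWWWWWbbbbbbbbbbbbbbbbbb
144 BBBBBBBWWWWWWWWWWWWWWWWWbbbbbbbbbbbbbbbbbb
147 BBBBBBBWWWWWWWWWWWWWWWWWbbbbbbbbbbbbbbbbbb
150 BBBBBBBWWWWWWWWWWWWWWWbbbbbbbbbbbbbbbbbbbb
153 BBBBBBBwWWWWWWWWWWWWWbbbbbbbbbbbbbbbbbbbbb
156 BBBBBBBBWWWWWWWWWWWbbbbbbbbbbbbbbbbbbbbbbb
159 BBBBBBBBWWWWWWWWWWb
[... 169 characters left out ...]
BBBBBBBBWWWbbbbbbbbbbbbbbbbbbbbbbbbbbbbbbb
174 BBBBBBBBWWbbbbbbbbbbbbbbbbbbbbbbbbbbbbbbbb
177 BBBBBBBBWbbbbbbbbbbbbbbbbbbbbbbwbbbbbbbbbb
180 BBBBBBBbbbbbbbbbbbbbbbbbbbbbbbbbbbbbbbbbbb
183 BBBBBBbbbbbwbbbbbbbbbbbbbbbbbbbbbbbbbbbbbb
186 BBBBBbbbbbbbbbbbbbbbbbbbbbbbbbbbbbbbbbbbbb
189 BBBbbbbbbbbbbbbbbbbbbbbbbbbbbbbbbbbbbbbbbb
192 Bbbbbbbbbbbbbbbbbbbbbbbbbb#######bbbbbbbbB
195 bbbbbbbbbbbbbb######bbb##########bbbbbbBBB
198 bbbbbbbbbbb#########bbbb#bbbbbbbbbbbbBBBBB
201 bbbbbbbbbbb#bbbbbbbbbbbbbbbbbbbbbbbBBBBBBB
204 bbbbbbbbbbbbbbbbbbbbbbbbbbbbbbbbbBBBBBBBBB
207 bbbbbbbbbbbbbbbbbbbbbbbbbbbbbbbbBBBBBBBBBB
210 bbbbbbbbbbbbbbbbbbbbbbbbbbbbbbBBBBBBBBBBBB
213 bbbbbbbbbbbbbbbbbbbbbbbbbbbbbBBBBBBBBBBBBB
```

```bash
python3 - <<'E'
from h import *
s=sense();im=cv2.imread('pics/w14.png')
v=im.max(2);m=np.zeros_like(v);m[105:212,220:320]=(v[105:212,220:320]<75)
n,l,st,ce=cv2.connectedComponentsWithStats(m)
for i in range(1,n):
    if st[i,4]>15:
        x,y,w,h,a=st[i];print(st[i],np.round(ce[i],1),np.round(onz('wrist',*ce[i],18,s),1))
        ys,xs=np.where(l==i)
        for sel in(xs.argmin(),xs.argmax()):print('   end',xs[sel],ys[sel],np.round(onz('wrist',xs[sel],ys[sel],18,s),1))
for y in range(114,132,1):print(y,''.join('#' if q<75 else('+' if q<110 else '.') for q in v[y,230:312]))
for y in range(185,206,1):print(y,''.join('#' if q<75 else('+' if q<110 else '.') for q in v[y,230:312]))
E
```

```text
[269 119  30   8 189] [283.6 122.7] [653.8  30. ]
   end 269 121 [639.5  37.3]
   end 298 123 [668.7  24.4]
[229 122  30   8 160] [243.5 125.9] [611.6  42.1]
   end 229 125 [597.   48.7]
   end 258 127 [626.   35.3]
[274 191  28   8 165] [287.7 194.4] [630.8 -50.3]
   end 274 193 [616.4 -43. ]
   end 301 191 [646.8 -51.8]
[237 194  28   8 165] [250.6 197.3] [589.  -38.4]
   end 237 196 [574.6 -31.4]
   end 264 194 [605.  -40.1]
114 ..................................................................................
115 ..................................................................................
116 ..................................................................................
117 ..........................................................................+.......
118 ..........................................................++++.++++++..++++.......
119 ............................................++++++++++++#++#++######+..+++++......
120 ................................+++++++++++++#+#++##################+..+..........
121 .....................++++++++..+++++..+################
[... 2024 characters left out ...]
....
198 ++++++.############################+.......++#####++++++++++++++..........+.......
199 +++++..############################+........+++++++...............................
200 ++++++.#################+++++++++++++.............................................
201 ....++.+###++++++++++++++.........................................................
202 ....++.++++.......................................................................
203 .....+............................................................................
204 ..................................................................................
205 ..................................................................................
```

```bash
python3 -m crank '[{"jaw":0.5,"offset":[-1.8,-0.5,0],"roll":0},{"jaw":0.5,"offset":[-4,-1.2,0],"roll":0},{"jaw":0.5,"offset":[-4,-1.2,0],"roll":0},{"jaw":0.5,"offset":[-4,-1.2,0],"roll":0},{"jaw":0.5,"offset":[-4,-1.2,0],"roll":0},{"jaw":0.5,"offset":[-4,-1.2,0],"roll":0},{"jaw":0.5,"offset":[-4,-1.2,0],"roll":0},{"jaw":0.5,"offset":[-4,-1.2,0],"roll":0},{"jaw":0.5,"offset":[-3,-0.8,0],"roll":0},{"jaw":0.5,"offset":[-1,-0.3,0],"roll":0}]'; python3 -m crank '[{"jaw":0.5,"offset":[0,0,0],"roll":-8.5},{"jaw":0.5,"offset":[0,0,0],"roll":-8.5},{"jaw":0.5,"offset":[0,0,0],"roll":-8.5},{"jaw":0.5,"offset":[0,0,0],"roll":0},{"jaw":0.5,"offset":[0,0,0],"roll":0}]'
python3 - <<'E'
from h import *
s,im=wrist('w15');print(s['ee_pos'],s['tool_rot'],s['qpos'][6])
m=cv2.inRange(cv2.cvtColor(im,cv2.COLOR_RGB2HSV),(22,110,60),(38,255,255))
for c in cv2.findContours(m,0,2)[0]:
    if cv2.contourArea(c)>300:
        rr=cv2.minAreaRect(c);b=cv2.boxPoints(rr)
        w=np.array([onz('wrist',*q,13,s) for q in b]);print(rr,np.round(w,1),'centre',np.round(w.mean(0),1))
        vx,vy,x0,y0=cv2.fitLine(c,2,0,.01,.01).ravel();p,q=onz('wrist',x0-40*vx,y0-40*vy,13,s),onz('wrist',x0+40*vx,y0+40*vy,13,s);d=q-p;print('dir deg',np.degrees(np.arctan2(d[1],d[0])))
E
```

```text
time_s: 37.2
ee_pos: [399.0, -292.0, 176.5]
tool_rot: [-180.0, 0.1, 69.1]
contact_force: [0.5, -1.1, 0.3]
finger_gap: 42.3
grip_force: 0.0
time_s: 37.7
ee_pos: [401.9, -288.7, 176.6]
tool_rot: [180.0, -0.0, 94.7]
contact_force: [0.7, -0.6, -0.0]
finger_gap: 42.9
grip_force: 0.0
[ 401.89382934 -288.68374748  176.56419933] [ 1.79984273e+02 -3.16421975e-03  9.47399477e+01] 36.473122128972726
((260.4999694824219, 160.5), (108.99998474121094, 16.999996185302734), 90.0) [[ 387.1 -223. ]
 [ 405.7 -221.5]
 [ 417.4 -350.8]
 [ 396.9 -352.5]] centre [ 401.8 -286.9]
dir deg -84.73210122550552
```

```bash
python3 -m crank '[{"jaw":0.5,"offset":[0.1,0,2],"roll":-0.6},{"jaw":0.5,"offset":[0,0,4],"roll":0},{"jaw":0.5,"offset":[0,0,4],"roll":0},{"jaw":0.5,"offset":[0,0,4],"roll":0},{"jaw":0.5,"offset":[0,0,2.5],"roll":0},{"jaw":0.5,"offset":[0,0,1.5],"roll":0},{"jaw":0.5,"offset":[0,0,0.7],"roll":0},{"jaw":0.5,"offset":[0,0,0.4],"roll":0},{"jaw":0.5,"offset":[0,0,0],"roll":0}]' 25; python3 -m crank '[{"jaw":0.5,"offset":[0,0,0.3],"roll":0},{"jaw":0.5,"offset":[0,0,0],"roll":0}]'; python3 -m crank '[{"jaw":0.4,"offset":[0,0,0],"roll":0},{"jaw":0.3,"offset":[0,0,0],"roll":0},{"jaw":0.25,"offset":[0,0,0],"roll":0},{"jaw":0.2,"offset":[0,0,0],"roll":0},{"jaw":0.15,"offset":[0,0,0],"roll":0},{"jaw":0.1,"offset":[0,0,0],"roll":0},{"jaw":0.1,"offset":[0,0,0],"roll":0}]'
```

```text
time_s: 38.65
ee_pos: [401.5, -289.5, -13.8]
tool_rot: [180.0, 0.1, 95.4]
contact_force: [-0.1, -0.4, 0.4]
finger_gap: 42.7
grip_force: 0.0
time_s: 38.85
ee_pos: [401.2, -289.6, -16.9]
tool_rot: [180.0, 0.1, 95.4]
contact_force: [-0.1, 0.6, -0.6]
finger_gap: 42.9
grip_force: 0.0
time_s: 39.55
ee_pos: [401.0, -289.3, -17.2]
tool_rot: [180.0, 0.0, 95.4]
contact_force: [-0.5, 0.0, 4.9]
finger_gap: 19.2
grip_force: 24.4
```

```bash
python3 -m crank '[{"jaw":0.1,"offset":[0,0,-0.5],"roll":0},{"jaw":0.1,"offset":[0,0,-2],"roll":0},{"jaw":0.1,"offset":[0,0,-4],"roll":0},{"jaw":0.1,"offset":[0,0,-4],"roll":0},{"jaw":0.1,"offset":[0,0,-1.5],"roll":0},{"jaw":0.1,"offset":[1.2,1,0],"roll":0},{"jaw":0.1,"offset":[2.4,2,0],"roll":0},{"jaw":0.1,"offset":[3,2.5,0],"roll":0},{"jaw":0.1,"offset":[3,2.5,0],"roll":0},{"jaw":0.1,"offset":[3,2.5,0],"roll":0},{"jaw":0.1,"offset":[3,2.5,0],"roll":0},{"jaw":0.1,"offset":[3,2.5,0],"roll":0}]'; python3 -m crank '[{"jaw":0.1,"offset":[3,2.5,0],"roll":0},{"jaw":0.1,"offset":[3,2.5,0],"roll":0},{"jaw":0.1,"offset":[1.4,1.2,0],"roll":0},{"jaw":0.1,"offset":[1,0.8,0],"roll":0},{"jaw":0.1,"offset":[0,0,0],"roll":5},{"jaw":0.1,"offset":[0,0,0],"roll":6},{"jaw":0.1,"offset":[0,0,0],"roll":6},{"jaw":0.1,"offset":[0,0,0],"roll":4.2},{"jaw":0.1,"offset":[0,0,0],"roll":0},{"jaw":0.1,"offset":[0,0,0],"roll":0}]'
python3 - <<'E'
from h import *
s,im=wrist('w16');print(s['ee_pos'],s['tool_rot'],delta(599.5,.5,30))
m=cv2.inRange(cv2.cvtColor(im,cv2.COLOR_RGB2HSV),(22,110,60),(38,255,255))
for c in cv2.findContours(m,0,2)[0]:
    if cv2.contourArea(c)>300: print('pen',cv2.minAreaRect(c),cv2.boundingRect(c))
v=im.max(2);m=np.zeros_like(v);m[60:240,150:370]=(v[60:240,150:370]<75)
n,l,st,ce=cv2.connectedComponentsWithStats(m)
for i in range(1,n):
    if st[i,4]>60: print(st[i],np.round(ce[i],1),np.round(onz('wrist',*ce[i],18,s),1))
E
```

```text
time_s: 40.75
ee_pos: [538.3, -88.1, 102.5]
tool_rot: [180.0, 0.0, 95.4]
contact_force: [-0.0, -0.1, -0.3]
finger_gap: 18.7
grip_force: 23.8
time_s: 41.75
ee_pos: [599.3, 0.1, 102.4]
tool_rot: [-180.0, 0.0, 74.2]
contact_force: [0.2, 0.2, -0.2]
finger_gap: 19.1
grip_force: 23.8
[5.99251305e+02 1.21772122e-01 1.02393233e+02] [-1.79988349e+02  3.66760448e-02  7.42421157e+01] [0.03 0.01 7.24]
pen ((259.8990478515625, 229.4559326171875), (38.316524505615234, 207.15667724609375), 0.9710219502449036) (241, 126, 40, 208)
[294 134  38  10 323] [312.7 138.8] [653.7  29.5]
[290 223  35   8 240] [306.6 226.8] [629.8 -50.5]
```

```bash
python3 -m crank '[{"jaw":0.1,"offset":[0,0,2],"roll":0},{"jaw":0.1,"offset":[0,0,3],"roll":0},{"jaw":0.1,"offset":[0,0,2],"roll":0},{"jaw":0.1,"offset":[0,0,1.2],"roll":0},{"jaw":0.1,"offset":[0,0,0.8],"roll":0},{"jaw":0.1,"offset":[0,0,0.5],"roll":0},{"jaw":0.1,"offset":[0,0,0],"roll":0},{"jaw":0.1,"offset":[0,0,0],"roll":0}]';python3 -m crank '[{"jaw":0.1,"offset":[0,0,0.3],"roll":0},{"jaw":0.1,"offset":[0,0,0],"roll":0},{"jaw":0.1,"offset":[0,0,0],"roll":0}]';python3 -m crank '[{"jaw":0.1,"offset":[0,0,0.1],"roll":0},{"jaw":0.1,"offset":[0,0,0],"roll":0},{"jaw":0.1,"offset":[0,0,0],"roll":0}]'
```

```text
time_s: 42.6
ee_pos: [600.2, 0.9, 8.3]
tool_rot: [179.9, -0.0, 74.2]
contact_force: [0.3, -0.1, -0.8]
finger_gap: 18.8
grip_force: 23.8
time_s: 42.9
ee_pos: [599.6, 0.7, 4.7]
tool_rot: [180.0, 0.0, 74.2]
contact_force: [0.4, 0.6, 0.1]
finger_gap: 18.9
grip_force: 23.8
time_s: 43.2
ee_pos: [599.5, 0.8, 3.5]
tool_rot: [-180.0, 0.0, 74.2]
contact_force: [0.4, 0.3, 0.3]
finger_gap: 18.9
grip_force: 23.8
```

```bash
python3 -m crank '[{"jaw":0.1,"offset":[0,0,0.15],"roll":0},{"jaw":0.1,"offset":[0,0,0],"roll":0},{"jaw":0.1,"offset":[0,0,0],"roll":0}]';python3 -m crank '[{"jaw":0.1,"offset":[0,0,0.1],"roll":0},{"jaw":0.1,"offset":[0,0,0],"roll":0},{"jaw":0.1,"offset":[0,0,0],"roll":0}]';python3 -m crank '[{"jaw":0.1,"offset":[0,0,0.05],"roll":0},{"jaw":0.1,"offset":[0,0,0],"roll":0},{"jaw":0.1,"offset":[0,0,0],"roll":0}]'
```

```text
time_s: 43.5
ee_pos: [599.4, 0.8, 1.9]
tool_rot: [-180.0, 0.0, 74.2]
contact_force: [-0.0, -0.2, -1.4]
finger_gap: 18.9
grip_force: 23.8
time_s: 43.8
ee_pos: [599.5, 0.8, 1.0]
tool_rot: [-180.0, 0.0, 74.2]
contact_force: [0.6, -1.0, 0.3]
finger_gap: 18.9
grip_force: 23.8
time_s: 44.1
ee_pos: [599.6, 0.8, 0.5]
tool_rot: [180.0, 0.0, 74.2]
contact_force: [-1.0, -0.1, 0.6]
finger_gap: 19.2
grip_force: 24.0
```

```bash
python3 -m crank '[{"jaw":0.3,"offset":[0,0,0],"roll":0},{"jaw":0.35,"offset":[0,0,0],"roll":0},{"jaw":0.4,"offset":[0,0,0],"roll":0},{"jaw":0.4,"offset":[0,0,0],"roll":0},{"jaw":0.4,"offset":[0,0,-1],"roll":0},{"jaw":0.4,"offset":[0,0,-3],"roll":0},{"jaw":0.4,"offset":[0,0,-4],"roll":0},{"jaw":0.4,"offset":[0,0,-5],"roll":0},{"jaw":0.4,"offset":[0,0,-5],"roll":0},{"jaw":0.4,"offset":[0,0,0],"roll":0},{"jaw":0.4,"offset":[0,0,0],"roll":0}]'
python3 - <<'E'
from h import *
s,im=wrist('w17');print(s['ee_pos'])
def pen(im,name,s,z):
    m=cv2.inRange(cv2.cvtColor(im,cv2.COLOR_RGB2HSV),(22,110,60),(38,255,255))
    for c in cv2.findContours(m,0,2)[0]:
        if cv2.contourArea(c)>100 :
            rr=cv2.minAreaRect(c);w=np.array([onz(name,*q,z,s) for q in cv2.boxPoints(rr)]);print(name,rr,np.round(w,1).tolist(),np.round(w.mean(0),1))
pen(im,'wrist',s,31)
pen(snapshot('top'),'top',None,31)
v=im.max(2);m=np.zeros_like(v);m[60:240,150:370]=(v[60:240,150:370]<75)
n,l,st,ce=cv2.connectedComponentsWithStats(m)
for i in range(1,n):
    if st[i,4]>30: print(st[i],np.round(ce[i],1),np.round(onz('wrist',*ce[i],18,s),1))
# other objects: bottle cap, pot, vial, dish in scene
sc=snapshot('scene');h=cv2.cvtColor(sc,cv2.COLOR_RGB2HSV)
for nm,lo,hi in(('vial',(3,170,110),(12,255,255)),('brown',(3,90,40),(14,255,140))):
    n,l,st,ce=cv2.connectedComponentsWithStats(cv2.inRange(h,lo,hi))
    for i in range(1,n):
        if st[i,4]>100: print(nm,st[i],np.round(onz('scene',*ce[i],70 if nm=='vial' else 45),0))
E
```

```text
time_s: 45.2
ee_pos: [600.5, 1.0, 182.7]
tool_rot: [179.8, -0.0, 74.2]
contact_force: [0.3, -0.6, -0.9]
finger_gap: 34.1
grip_force: 0.0
[600.47563552   0.98832681 182.66994653]
wrist ((259.0, 163.0), (112.0, 18.0), 90.0) [[608.0, 67.5], [626.3, 62.3], [592.0, -62.3], [571.6, -56.5]] [599.5   2.8]
top ((465.5057678222656, 99.82276916503906), (54.06864547729492, 32.62818908691406), 1.8476102352142334) [[610.6, -517.8], [697.5, -537.1], [678.4, -673.3], [592.0, -651.9]] [ 644.6 -595. ]
top ((455.6098937988281, 113.20100402832031), (70.48707580566406, 30.1261043548584), 32.2756462097168) [[637.4, -471.2], [701.6, -524.5], [585.7, -654.2], [524.2, -600.4]] [ 612.2 -562.6]
[269 125   6   6  36] [271.5 127.5] [624.1  38.2]
[285 125  29   7 191] [299.5 127.8] [654.4  29.6]
[283 196  28   5 136] [296.1 198. ] [630.5 -50.9]
vial [146 224  16  15 158] [556. 190.]
brown [434   8  31  10 162] [  760. -1806.]
brown [250  23  19  10 111] [1303. -887.]
brown [279  66  21  14 126] [ 878. -629.]
brown [250  79  30  12 139] [ 873. -486.]
brown [151  80  38  32 614] [1047. -204.]
brown [104  82  44  20 263] [1180. -116.]
brown [104 243  33  37 686] [555. 274.]
```

```bash
python3 -c "
from station import r
print(r.finish_job())"
```

```text
the job is handed in; nothing more can be done
None
```

The job is handed in at about 45 s of the 128 s allowed: the cream dish lies on the pink one in the rack, the bottle and vial stand in their pockets, the pen lies in the near pair of notches, and the pot was left where it stood.

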